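# Turn a power module over in a flip fixture

### The arm

A 6-joint arm with a two-finger parallel gripper is mounted at the origin on the work surface. World frame = base frame: x ahead of the robot, y to its left, z up, the work surface at z = 0. Lengths are in m, angles in rad, forces in N, time in s.
With the tool pointing down it reaches from about 0.325 to 0.775 m from the base axis. Payload 9.3 kg.
Tool frame: the origin (TCP) lies on the front face of the gripper's body, between the roots of the fingers; the fingertips stand 73 mm ahead of it and the grasp point (between the pads) lies 54 mm ahead of it; x points along the fingers, y is the direction in which the jaws open and shut, and the axes are right-handed (so a half turn about x gives the same grasp; the last joint's range is limited). The gripper opens to 85 mm and grips with 20 to 120 N. Pads are 22 mm wide; open, the fingers measure 114 mm over their backs; the gripper's body (76 mm by 85 mm) begins 54 mm behind the grasp point. The pads swing forward as they close: fully open they stand 13 mm farther back than shut.
Start: joints at [-1.268, 0.259, 0.021, 1.334, 0, 1.418], TCP at [0.242, -0.494, 0.304] pointing down, gripper open.
Joint ranges: [-3.04, 3.04], [-0.91, 1.82], [-1.04, 1.36], [-1.92, 1.95], [-1.52, 1.45], [-3.14, 3.14]. Speed limits (rad/s): [2.22, 2.22, 2.79, 3.14, 3.14, 3.14].

### API

Orientations are given as a rotation vector (axis times angle).
In Python, from bench import bot, eyes, hand_in gives the robot as it stands. The module is installed in compiled form; this text tells all that it offers.
- The arm moves only by the tool move_arm, never from a script. Its arguments are lists of equal length, an entry for each row: "jaw": the opening, from 0 (shut) to 1 (fully open); "travel": the shift along the tool's x, y, z in mm, a list of three; "twist": the turn, a rotation vector about the tool's x, y, z in degrees, a list of three. A call has 1 to 12 rows; each row shifts and turns the commanded pose from where the row before left it, along the tool's axes as they then stand; what a row does not reach is not made up. A row lasts 1/8 s, in which the tool goes at most 62.5 mm and 10.7 degrees, less where a joint would pass 70% of its speed; a pose out of reach is approached as far as the arm can. A call is refused whole if a number of a shift passes 62.5 or a number of a turn 10.7, either way. A call with a gripper value outside its range is refused whole. The fingers move at their own pace and stop on an object; "force" is the grip in N (left out, the last holds). Time passes only in rows, so rows that do not move let the fingers close. It gives the time, the measured TCP pose, the force and the opening at its end, in the units of the state.
- bot.read_state(): the state, without advancing time (a new reading comes with each control period).
- eyes.grab_frame(name): name is "scene" or "top" or "wrist"; returns (picture, depth): 400x640x3 uint8, blue, green, red; 400x640 float32, m along the optical axis (not along the pixel's ray), 0 where there is no reading.
- eyes.calibration(name): a dict with "intrinsics" (3x3 intrinsics, pixels), "R" (3x3) and "t" (3): a world point X has camera coordinates R X + t. Camera axes: x right, y down, z forward; pixel columns grow to the right and rows downward; lengths in m; the calibration is good to about 2 mm. The wrist camera is an equidistant fisheye: a pixel r from the principal point sees the ray r / f radians off the axis. A picture is of the moment at which its call begins: read the wrist's pose just before it. calibration takes no time and is no camera call; for the wrist camera it gives the pose at the moment of the call.
- hand_in(): hands the job in, once; it reports no verdict.
The state is a dict: "time": time; "joints": joint angles; "dq": joint speeds; "joint_efforts": joint torques, N m; "position": TCP position; "tcp_rot": TCP orientation; "ft_force": force on the tool from outside, world axes, zero at the start; "moment": the same for the moment, N m; "finger_gap": finger opening in m.
Only numpy, scipy, OpenCV 4.12 (cv2) and the standard library are available. Lean on these libraries where they do the work, as an engineer would, in place of code of your own. Each camera call takes 0.05 s, during which the arm holds its last target.

### The job

Turn the larger of the two finned aluminium power modules over with the flip fixture: lay it fins-up, fully down in the pocket of the hinged flipper plate and let go, then swing the plate right over so that the module drops fins-down into the fixed nest. Then swing the empty plate all the way back to where it was, so that the module lies flat in the nest with its screwed underside up. Leave the other loose things on the bench where they are.

Things in the scene. Friction and masses are not known exactly. Their poses are not given: they have to be found in the camera images.
- module: the module to turn over: aluminium block 56 mm wide (x), 100 mm long (y), 36 mm thick (z), about 0.22 kg. Its top (+z, up at the start) is grooved with fins along y; its underside is a flat dark plate with four screws. Origin: centre of the underside. The same turned end for end. Plain sides, to be gripped across the 56 mm width.
- flipper_seat (a point): centre of the floor of the flipper's pocket, 22 mm above the table when open; turns with the plate. Open: z up, x along the hinge, y from hinge to handle. The module goes in with its length along y, 2.5 mm play each side, its origin at this point. Walls 6 mm thick, 24 mm high (a seated module stands 12 mm out); the long walls have a 44 mm gap in the middle for the fingers.
- flipper_handle (a point): centre of the flipper's handle: a black drum, diameter 20 mm, 36 mm long along the hinge direction (x), on a 22 mm wide arm. Its end faces can be pinched from above and turn between the fingers while the gripper stays upright. 165 mm from the hinge axis, 31 mm outside the pocket's end wall, 48 mm above the table with the plate open or fully over. It creeps in the grip: grasp anew midway.
- hinge (a point): a fixed point on the hinge axis, 48 mm above the table, halfway between the pocket's sides. x lies along the hinge axis, y points towards the open flipper plate (the nest is on the -y side), z is up.
- nest_seat (a point): centre of the floor of the fixed nest, 30 mm above the table; same axes as hinge. White walls 6 mm thick and 16 mm high stand round it with 3.5 to 4 mm of play about the module at the floor; its end walls flare outwards. With the module lying fins-down in it, the module's origin (underside) is 36 mm above this point.
- flipper (a joint): flipper angle, rad: 0 = open, flat beside the nest, pocket up; grows as it is lifted (turning about +x of hinge); 3.14 = fully over, pocket down on the nest; stops at both ends. A friction hinge (0.4 N m): the plate stays where it is left; it takes up to 5 N at the handle. Past upright the module slides out of the pocket into the nest by itself.
- small_module: bystander: a smaller module of the same look, 40 x 66 x 26 mm; origin at the centre of its underside
- coil: bystander: a round copper-wound coil, 72 mm in diameter, 36 mm high; origin at the centre of its underside
- screwdriver: bystander: a screwdriver 190 mm long lying beyond the fixture
- spool: bystander: a grey reel, 54 mm in diameter, 46 mm high; origin at the centre of its underside
- flux_jar: bystander: a jar 56 mm in diameter, 60 mm high; origin at the centre of its underside
- brush: bystander: a brush 170 mm long with a wooden handle, lying nearest the robot
- dispenser: bystander: a clear plastic cylinder 64 mm in diameter, 90 mm high; origin at the centre of its underside

How it is judged:
On the way, in this order (a step that is already met when the one before it is completed fails the run):
1. the module lies fins-up, fully down in the pocket of the open flipper plate, let go (x of module in the frame of flipper_seat between -0.005 and 0.005 m and y of module in the frame of flipper_seat between -0.005 and 0.005 m and z of module in the frame of flipper_seat between -0.004 and 0.004 m and angle between module's own z axis and vertical below 0.1 rad and value of joint flipper below 0.1 rad and contact force between the fingers and module below 0.3 N), for 0.2 s.
2. the flipper plate is fully over and the module lies fins-down in the nest (x of module in the frame of nest_seat between -0.007 and 0.007 m and y of module in the frame of nest_seat between -0.007 and 0.007 m and z of module in the frame of nest_seat between 0.032 and 0.04 m and angle between module's own z axis and vertical above 3.04 rad and value of joint flipper above 3 rad), for 0.2 s.
At the end, for the whole second after the job is handed in: the module lies still, fins-down and flat (within 0.1 rad) on the nest's floor (origin 32 to 40 mm above it), within 7 mm of the nest's centre both ways, and the flipper plate is back open (joint below 0.12 rad) (x of module in the frame of nest_seat between -0.007 and 0.007 m and y of module in the frame of nest_seat between -0.007 and 0.007 m and z of module in the frame of nest_seat between 0.032 and 0.04 m and angle between module's own z axis and vertical above 3.04 rad and value of joint flipper below 0.12 rad and linear speed of module below 0.02 m/s); the robot touches nothing.
It fails at once if the module is turned over outside the fixture (angle between module's own z axis and vertical above 1.2 rad and value of joint flipper below 0.4 rad and horizontal distance between module and nest_seat above 0.03 m).
It fails at once if another loose thing on the bench is moved by more than 30 mm (distance of any of small_module, coil, screwdriver, spool, flux_jar, brush, dispenser from where it was at the start of the episode above 0.03 m).
It also fails if it takes over 72 s, if anything falls off the work surface, if the arm or the gripper's body presses on something with over 40 N, if the wrist force passes 120 N, or if a joint passes its speed limit or range.

## Working session

There is one attempt and no reset: what is moved stays moved. The work goes in short steps, Python scripts to look and compute and a tool call to move; the robot and the scene stay as the last step left them, time stands still between calls to the robot, and variables do not carry over. Pictures are saved under pics/ and viewed, and the job is handed in when it is done.

Besides the shell and the picture viewer there is one more tool, called after ">>>" as name(argument=value, ...), one argument or row to a line, values as JSON. move_arm: Moves the arm, as the interface text tells. Its arguments: {"type":"object","properties":{"jaw":{"type":"array"},"travel":{"type":"array"},"twist":{"type":"array"},"force":{"type":"number"}},"required":["jaw","travel","twist"]}

```bash
mkdir -p pics; ls; python3 - <<'E'
from bench import bot, eyes
import cv2, numpy as np
print(bot.read_state())
for n in ["scene","top","wrist"]:
    c=eyes.calibration(n); print(n,c)
    p,d=eyes.grab_frame(n); cv2.imwrite(f"pics/{n}0.png",p); np.save(f"{n}0.npy",d)
    print(d.min(),d.max())
E
```

```text
pics
{'time': 0.0, 'joints': array([-1.26762257e+00,  2.59193460e-01,  2.07708443e-02,  1.33368932e+00,
        5.84919349e-06,  1.41819901e+00]), 'dq': array([-0.0007206 ,  0.00109671, -0.00121418, -0.00050661, -0.00062948,
        0.00118049]), 'joint_efforts': array([-1.52373382e-04, -5.55637693e+01,  3.44528496e+01,  1.36917323e-02,
       -1.47390951e-04, -2.46622972e-05]), 'position': array([ 0.24202988, -0.49368668,  0.30326899]), 'tcp_rot': array([ 1.9686733 ,  0.45791099, -1.96886151]), 'ft_force': array([ 0.11352683,  0.33060278, -0.0756869 ]), 'moment': array([0.04307135, 0.00708716, 0.06162463]), 'finger_gap': 0.08539179897395334}
scene {'intrinsics': array([[366.25628981,   0.        , 315.57968717],
       [  0.        , 366.25628981, 203.08938521],
       [  0.        ,   0.        ,   1.        ]]), 'R': array([[-0.81632557,  0.57758326, -0.00318402],
       [ 0.48710151,  0.68546013, -0.54118068],
       [-0.31039438, -0.44333057, -0.84090031]]), 't': array([ 0.4615498 , -0.20279787,  1.34320191])}
0.0 3.2953925
top {'intrinsics': array([[374.36050193,   0.        , 316.67381503],
       [  0.        , 374.36050193, 202.52956503],
       [  0.        ,   0.        ,   1.        ]]), 'R': array([[-0.00245448, -0.9998289 ,  0.01833411],
       [-0.99756139,  0.00116925, -0.06978471],
       [ 0.06975133, -0.01846069, -0.99739358]]), 't': array([-0.04647303,  0.53758726,  0.94856344])}
0.0 1.8469201
wrist {'intrinsics': array([[309.70691629,   0.        , 322.29123176],
       [  0.        , 309.70691629, 198.35390922],
       [  0.        ,   0.        ,   1.        ]]), 'R': array([[ 0.44058059, -0.89771186, -0.00146955],
       [-0.86274888, -0.42387267,  0.27567432],
       [-0.24809901, -0.1201889 , -0.96124997]]), 't': array([-0.5498378 , -0.03662021,  0.37825971])}
0.0 1.3970326
```

View pics/top0.png

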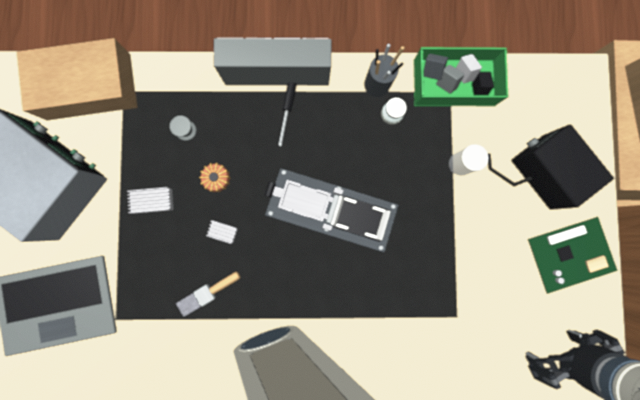

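View pics/scene0.png

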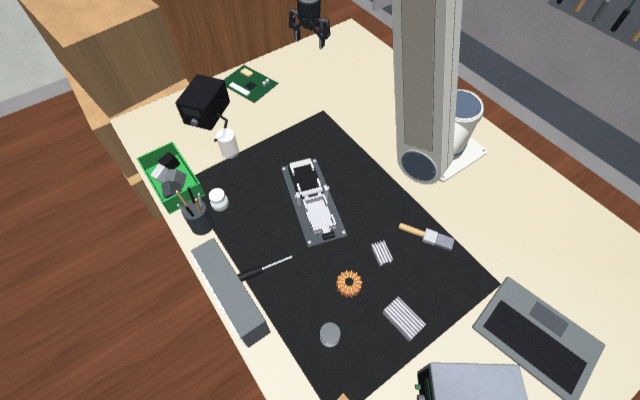

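View pics/wrist0.png

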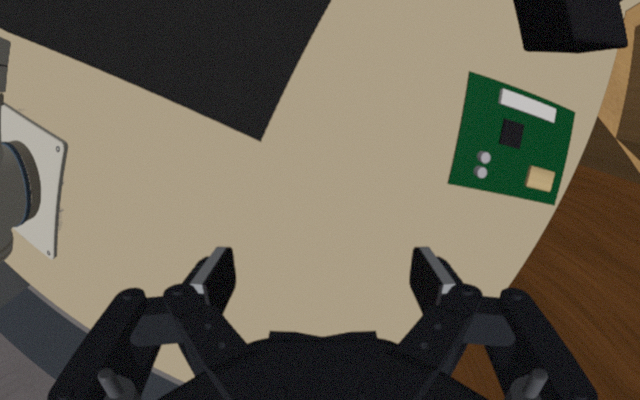

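```bash
python3 - <<'E'
import cv2
p=cv2.imread("pics/top0.png")
cv2.imwrite("pics/topc1.png",cv2.resize(p[155:260,250:410],None,fx=5,fy=5,interpolation=cv2.INTER_CUBIC))
cv2.imwrite("pics/topc2.png",cv2.resize(p[150:260,110:250],None,fx=5,fy=5,interpolation=cv2.INTER_CUBIC))
p=cv2.imread("pics/scene0.png")
cv2.imwrite("pics/scc1.png",cv2.resize(p[150:260,260:370],None,fx=5,fy=5,interpolation=cv2.INTER_CUBIC))
E
```

```text
(no output)
```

View pics/topc1.png

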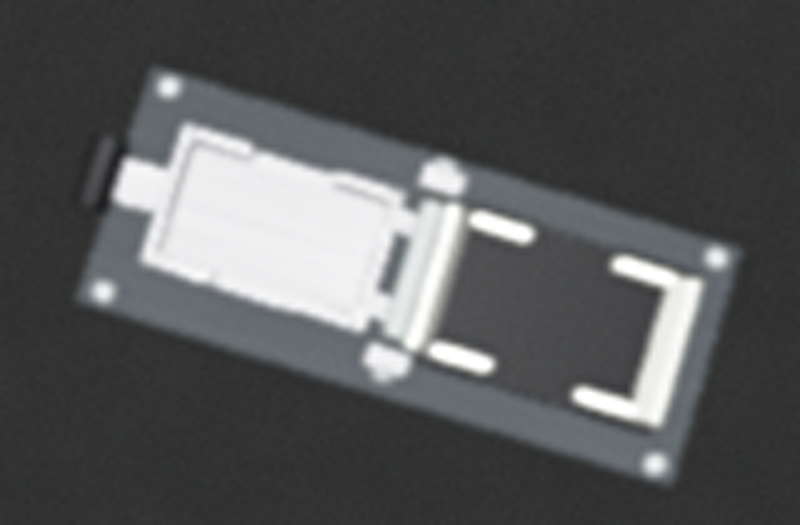

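View pics/topc2.png

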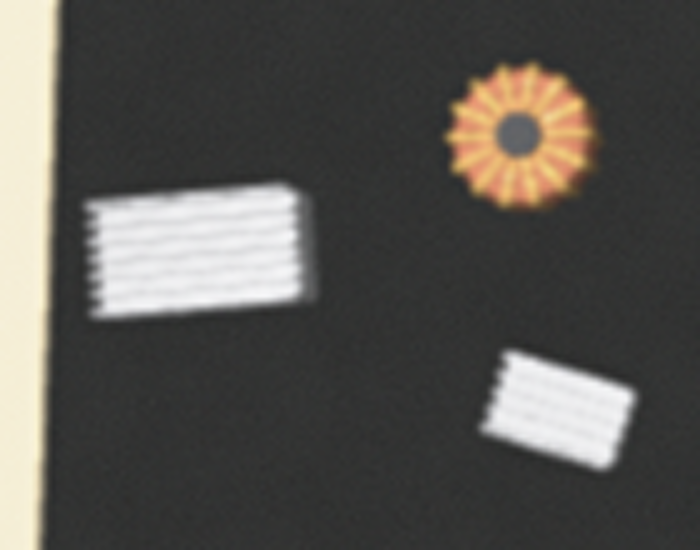

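View pics/scc1.png

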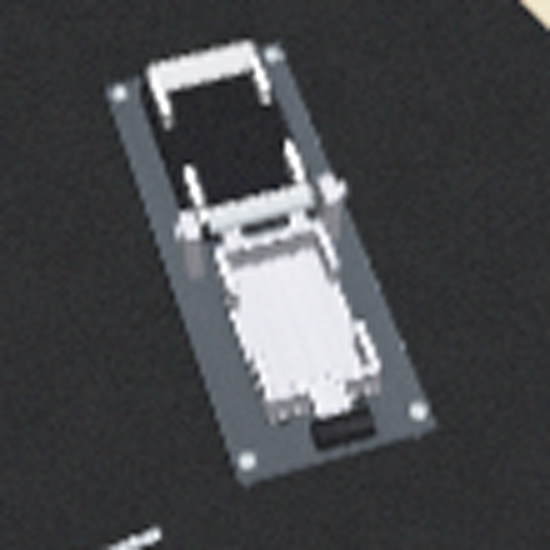

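```bash
cat > h.py <<'E'
import numpy as np, cv2
from scipy.spatial.transform import Rotation as Rn
def ray(c,u,v,fish=False):
    K=c["intrinsics"]; x=(u-K[0,2])/K[0,0]; y=(v-K[1,2])/K[1,1]
    if fish:
        r=np.hypot(x,y); s=np.where(r>1e-9,np.tan(r)/np.maximum(r,1e-9),1); x=x*s;y=y*s
    return np.stack([x,y,np.ones_like(x)],-1)
def atz(c,u,v,z,fish=False):
    d=ray(c,np.float64(u),np.float64(v),fish)@c["R"]; o=-c["R"].T@c["t"]
    return o+d*((z-o[2])/d[...,2])[...,None]
def cloud(c,d,fish=False):
    v,u=np.mgrid[:d.shape[0],:d.shape[1]].astype(float)
    P=ray(c,u,v,fish)*d[...,None]
    return (P-c["t"])@c["R"]
E
python3 - <<'E'
from h import *
from bench import eyes
c=eyes.calibration("top"); d=np.load("top0.npy"); P=cloud(c,d)
print("table z", [P[v,u,2].round(4) for u,v in [(200,250),(250,250),(140,260),(400,270),(300,130),(420,180)]])
print("module top", [P[v,u].round(4) for u,v in [(140,200),(150,200),(160,200),(170,198)]])
print("handle",[P[v,u].round(4) for u,v in [(268,192),(270,188),(271,185)]])
print("pocket floor",[P[v,u].round(4) for u,v in [(295,195),(305,200),(315,205)]])
print("nest floor",[P[v,u].round(4) for u,v in [(350,212),(360,215),(370,219)]])
f=lambda u,v,z,ox,oy: atz(c,(u+.5)/5-.5+ox,(v+.5)/5-.5+oy,z).round(4)
print("screws",[f(*q,0.012,250,155) for q in [(168,87),(103,292),(655,463),(717,258)]])
print("lugs",[f(*q,0.055,250,155) for q in [(443,176),(386,362)]])
print("drum ends",[f(*q,0.058,250,155) for q in [(111,137),(94,207)]])
print("pocket corners",[f(*q,0.046,250,155) for q in [(183,124),(143,262),(365,330),(408,190)]])
print("nest end outer corners",[f(*q,0.046,250,155) for q in [(702,280),(660,425)]])
print("module top corners",[f(*q,0.036,110,150) for q in [(85,200),(92,318),(302,298),(293,184)]])
o=-c["R"].T@c["t"];print(o)
E
```

```text
table z [np.float64(0.0026), np.float64(0.0003), np.float64(-0.0013), np.float64(0.0015), np.float64(0.0007), np.float64(-0.0006)]
module top [array([0.5433, 0.3985, 0.035 ]), array([0.5432, 0.3733, 0.0355]), array([0.5439, 0.3519, 0.0264]), array([0.5499, 0.3305, 0.0162])]
handle [array([0.5612, 0.0741, 0.0569]), array([0.5712, 0.0692, 0.0567]), array([0.5787, 0.0667, 0.0569])]
pocket floor [array([0.5567, 0.0084, 0.0235]), array([ 0.5439, -0.0173,  0.0214]), array([ 0.5308, -0.043 ,  0.0239])]
nest floor [array([ 0.5124, -0.1323,  0.0305]), array([ 0.5046, -0.1576,  0.0324]), array([ 0.4943, -0.1831,  0.0323])]
screws [array([0.6181, 0.0398, 0.012 ]), array([0.5109, 0.073 , 0.012 ]), array([ 0.4218, -0.213 ,  0.012 ]), array([ 0.5282, -0.247 ,  0.012 ])]
lugs [array([ 0.5668, -0.1006,  0.055 ]), array([ 0.4742, -0.0717,  0.055 ])]
drum ends [array([0.5861, 0.0647, 0.058 ]), array([0.5512, 0.0729, 0.058 ])]
pocket corners [array([0.5942, 0.0297, 0.046 ]), array([0.5245, 0.0495, 0.046 ]), array([ 0.4902, -0.0617,  0.046 ]), array([ 0.5607, -0.0836,  0.046 ])]
nest end outer corners [array([ 0.515 , -0.2316,  0.046 ]), array([ 0.4424, -0.2093,  0.046 ])]
module top corners [array([0.5696, 0.4324, 0.036 ]), array([0.51  , 0.4269, 0.036 ]), array([0.5199, 0.3224, 0.036 ]), array([0.5777, 0.3284, 0.036 ])]
[ 0.46999866 -0.02958252  0.9844585 ]
```

```bash
cat >> h.py <<'E'
def plan(s,target,ang=None):
    """target TCP world, ang=desired world angle (deg) of tool y (mod 180). prints offset in tool axes"""
    R=Rn.from_rotvec(s["tcp_rot"]).as_matrix()
    print("t",round(s["time"],2),"pos",s["position"].round(4),"toolx",R[:,0].round(3),"tooly ang",round(np.degrees(np.arctan2(R[1,1],R[0,1])),2),"gap",round(s["finger_gap"],4),"F",s["ft_force"].round(1))
    print("tool-frame shift mm",(R.T@(np.array(target)-s["position"])*1000).round(1))
    if ang is not None:
        # desired full rotation, tool x down
        for k in (0,180):
            a=np.radians(ang+k); y=np.array([np.cos(a),np.sin(a),0]); x=np.array([0,0,-1.]); z=np.cross(x,y)
            Rd=np.stack([x,y,z],1)
            print("twist deg",ang+k,np.degrees(Rn.from_matrix(R.T@Rd).as_rotvec()).round(2))
E
python3 - <<'E'
from h import *
from bench import bot
s=bot.read_state(); plan(s,(0.544,0.3775,0.22),4.9)
print(s["joints"])
E
```

```text
t 0.15 pos [ 0.242  -0.4937  0.3034] toolx [-0.     0.001 -1.   ] tooly ang -63.88 gap 0.0854 F [-0.3 -0.1 -0.4]
tool-frame shift mm [  84.2 -649.3 -654.6]
twist deg 4.9 [-6.878e+01 -4.000e-02  5.000e-02]
twist deg 184.9 [1.1122e+02 5.0000e-02 5.0000e-02]
[-1.26759608e+00  2.59057506e-01  2.09306412e-02  1.33372275e+00
 -3.07425920e-05  1.41818652e+00]
```

>>> move_arm(
  jaw=[1,1,1,1,1,1,1,1,1,1,1,1],
  travel=[
    [5,-40.6,-41],
    [5,-40.6,-41],
    [5,-40.6,-41],
    [5,-40.6,-41],
    [5,-40.6,-41],
    [5,-40.6,-41],
    [5,-40.6,-41],
    [5,-40.6,-41],
    [5,-40.6,-41],
    [5,-40.6,-41],
    [5,-40.6,-41],
    [5,-40.6,-41],
  ],
  twist=[
    [0,0,0],
    [0,0,0],
    [0,0,0],
    [0,0,0],
    [0,0,0],
    [0,0,0],
    [0,0,0],
    [0,0,0],
    [0,0,0],
    [0,0,0],
    [0,0,0],
    [0,0,0],
  ],
)

```text
time: 1.65
position: [0.4696, 0.1622, 0.2437]
tcp_rot: [1.968, 0.457, -1.968]
ft_force: [0.9, -2.1, -0.2]
finger_gap: 0.0854
```

>>> move_arm(
  jaw=[1,1,1,1,1,1,1,1,1,1,1],
  travel=[
    [5,-40.6,-41],
    [5,-40.6,-41],
    [5,-40.6,-41],
    [5,-40.6,-41],
    [0,0,0],
    [0,0,0],
    [0,0,0],
    [0,0,0],
    [0,0,0],
    [0,0,0],
    [0,0,0],
  ],
  twist=[
    [0,0,0],
    [0,0,0],
    [0,0,0],
    [0,0,0],
    [-9.8,0,0],
    [-9.8,0,0],
    [-9.8,0,0],
    [-9.8,0,0],
    [-9.8,0,0],
    [-9.8,0,0],
    [-10,0,0],
  ],
)

```text
time: 3.02
position: [0.5484, 0.3717, 0.2235]
tcp_rot: [1.134, 1.262, -1.132]
ft_force: [-0.4, 0.3, -0.1]
finger_gap: 0.0856
```

```bash
python3 - <<'E'
from h import *
from bench import bot,eyes
s=bot.read_state(); plan(s,(0.544,0.3775,0.22),4.9); print(s["joints"].round(3))
c=eyes.calibration("wrist"); p,d=eyes.grab_frame("wrist"); cv2.imwrite("pics/w1.png",p); np.savez("w1.npz",d=d,**c)
E
```

```text
t 3.02 pos [0.5484 0.3717 0.2235] toolx [-0.003  0.004 -1.   ] tooly ang 5.96 gap 0.0856 F [-0.4  0.3 -0.1]
tool-frame shift mm [ 3.5 -3.7 -6.2]
twist deg 4.9 [ 1.06 -0.27  0.15]
twist deg 184.9 [-178.94   -0.23   -0.41]
[0.467 0.48  0.157 1.248 0.005 1.934]
```

View pics/w1.png

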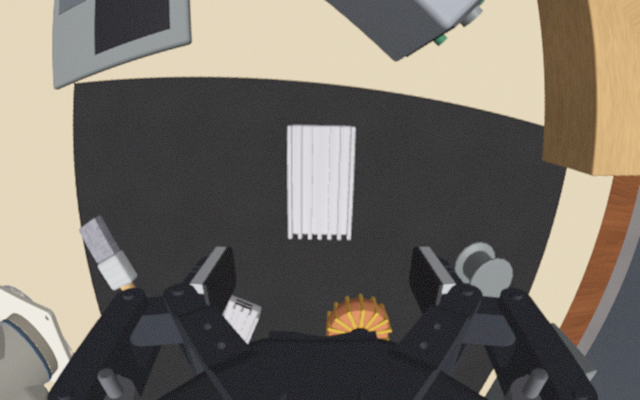

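```bash
python3 - <<'E'
from h import *
z=np.load("w1.npz"); c={k:z[k] for k in("R","t","intrinsics")}
p=cv2.imread("pics/w1.png"); cv2.imwrite("pics/w1c.png",cv2.resize(p[110:260,270:375],None,fx=5,fy=4,interpolation=cv2.INTER_CUBIC))
for q in [(288,126),(355,126),(352,240),(289,239)]: print(atz(c,q[0],q[1],0.036,True).round(4))
P=cloud(c,z["d"],True); 
m=(P[...,2]>0.03)&(P[...,2]<0.042)&(P[...,0]>.48)&(P[...,0]<.62)&(P[...,1]>.3)&(P[...,1]<.46)
Q=P[m][:,:2]; print(len(Q),np.median(P[m][:,2]),cv2.minAreaRect(Q.astype(np.float32)))
E
```

```text
[0.513  0.4271 0.036 ]
[0.5681 0.4328 0.036 ]
[0.5786 0.332  0.036 ]
[0.5217 0.327  0.036 ]
3030 0.035472641449385625 ((0.5441663265228271, 0.37966200709342957), (0.05649803578853607, 0.10006271302700043), 5.1479315757751465)
```

View pics/w1c.png

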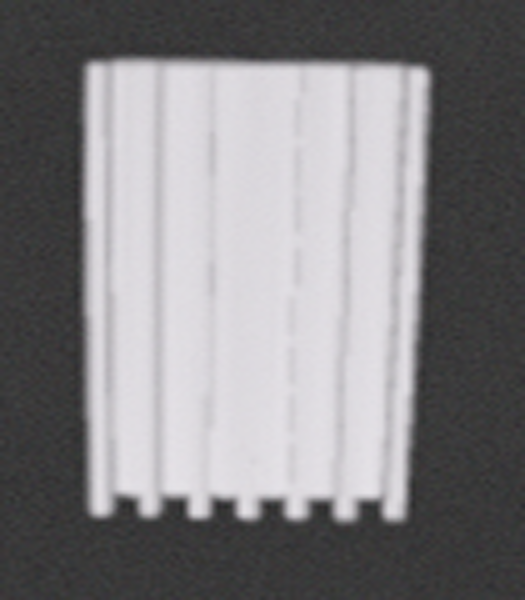

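```bash
python3 - <<'E'
from h import *
from bench import bot
plan(bot.read_state(),(0.5445,0.3797,0.077),5.15)
E
```

```text
t 3.08 pos [0.5483 0.3717 0.2235] toolx [-0.003  0.004 -1.   ] tooly ang 6.45 gap 0.0856 F [0.4 0.5 0. ]
tool-frame shift mm [146.5  -2.5  -7.7]
twist deg 5.15 [ 1.3  -0.27  0.15]
twist deg 185.15 [-178.7    -0.24   -0.42]
```

>>> move_arm(
  jaw=[1,1,1],
  travel=[
    [30,-2.5,-7.7],
    [20,0,0],
    [0,0,0],
  ],
  twist=[
    [0,0,0],
    [0,0,0],
    [0,0,0],
  ],
)

```text
time: 3.45
position: [0.5444, 0.3791, 0.1722]
tcp_rot: [1.138, 1.26, -1.14]
ft_force: [0.3, 0.2, 0.7]
finger_gap: 0.0857
```

```bash
python3 - <<'E'
from h import *
from bench import bot
plan(bot.read_state(),(0.5445,0.3797,0.077),5.15)
E
```

```text
t 3.45 pos [0.5444 0.3791 0.1722] toolx [-0.006  0.003 -1.   ] tooly ang 5.52 gap 0.0857 F [0.3 0.2 0.7]
tool-frame shift mm [95.2  0.7 -0.2]
twist deg 5.15 [ 0.37 -0.21  0.3 ]
twist deg 185.15 [-179.63   -0.47   -0.32]
```

>>> move_arm(
  jaw=[1,1,1,1,0,0,0,0,0,0],
  travel=[
    [35,0.4,0],
    [35,0.3,0],
    [25,0,0],
    [0,0,0],
    [0,0,0],
    [0,0,0],
    [0,0,0],
    [0,0,0],
    [0,0,0],
    [0,0,0],
  ],
  twist=[
    [0.3,-0.2,0.3],
    [0,0,0],
    [0,0,0],
    [0,0,0],
    [0,0,0],
    [0,0,0],
    [0,0,0],
    [0,0,0],
    [0,0,0],
    [0,0,0],
  ],
  force=40,
)

```text
time: 4.7
position: [0.5466, 0.3801, 0.0809]
tcp_rot: [1.145, 1.249, -1.135]
ft_force: [0.2, -0.7, 6.1]
finger_gap: 0.0548
```

```bash
python3 - <<'E'
from h import *
from bench import bot,eyes
plan(bot.read_state(),(0.5445,0.3797,0.077),5.15)
c=eyes.calibration("wrist"); p,d=eyes.grab_frame("wrist"); cv2.imwrite("pics/w2.png",p)
E
```

```text
t 4.7 pos [0.5466 0.3801 0.0809] toolx [ 0.006  0.003 -1.   ] tooly ang 5.32 gap 0.0548 F [ 0.2 -0.7  6.1]
tool-frame shift mm [ 3.9 -2.2  0.2]
twist deg 5.15 [ 0.17 -0.15 -0.36]
twist deg 185.15 [-179.83    0.56   -0.24]
```

View pics/w2.png

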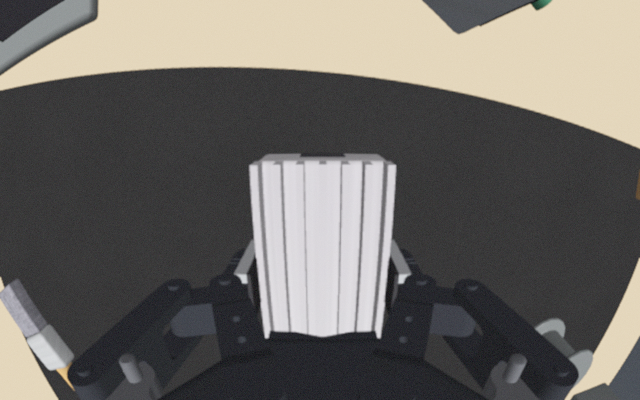

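>>> move_arm(
  jaw=[0.8,0.8,0.8,0.8,0,0,0,0,0,0],
  travel=[
    [0,0,0],
    [0,0,0],
    [-9,-1,0],
    [0,0,0],
    [0,0,0],
    [0,0,0],
    [0,0,0],
    [0,0,0],
    [0,0,0],
    [0,0,0],
  ],
  twist=[
    [0,0,0],
    [0,0,0],
    [0,0,0],
    [0,0,0],
    [0,0,0],
    [0,0,0],
    [0,0,0],
    [0,0,0],
    [0,0,0],
    [0,0,0],
  ],
  force=40,
)

```text
time: 6.0
position: [0.545, 0.3797, 0.0885]
tcp_rot: [1.144, 1.25, -1.136]
ft_force: [-0.7, -0.7, 5.3]
finger_gap: 0.0548
```

```bash
python3 - <<'E'
from h import *
from bench import bot,eyes
plan(bot.read_state(),(0.5445,0.3797,0.077),5.15)
E
```

```text
t 6.0 pos [0.545  0.3797 0.0885] toolx [ 0.004  0.002 -1.   ] tooly ang 5.34 gap 0.0548 F [-0.7 -0.7  5.3]
tool-frame shift mm [11.5 -0.6  0. ]
twist deg 5.15 [ 0.19 -0.11 -0.24]
twist deg 185.15 [-1.7981e+02  3.7000e-01 -1.7000e-01]
```

```bash
python3 - <<'E'
from h import *
z=np.load("w1.npz"); c={k:z[k] for k in("R","t","intrinsics")}
P=cloud(c,z["d"],True)
tcp=np.array([.5484,.3717,.2235]); R=np.array
d=z["d"]
for (u,v) in [(230,250),(228,262),(225,280),(222,252),(215,255),(205,262),(195,285),(412,250),(416,262),(425,262),(440,275),(240,340)]:
    q=P[v,u]-tcp; print((u,v),round(float(d[v,u]),3),"below TCP",(-q[2]*1000).round(1),"x,y",(q[:2]*1000).round(1))
E
```

```text
(230, 250) 0.137 below TCP 55.8 x,y [-44.1   4.4]
(228, 262) 0.134 below TCP 51.5 x,y [-43.9   0.3]
(225, 280) 0.129 below TCP 44.2 x,y [-43.3  -5. ]
(222, 252) 0.131 below TCP 49.6 x,y [-46.   6.]
(215, 255) 0.129 below TCP 47.7 x,y [-48.8   5. ]
(205, 262) 0.121 below TCP 38.9 x,y [-50.3   5.8]
(195, 285) 0.104 below TCP 21.4 x,y [-48.1   5.5]
(412, 250) 0.141 below TCP 59.6 x,y [40.8 11.5]
(416, 262) 0.134 below TCP 51.3 x,y [40.9  9.4]
(425, 262) 0.122 below TCP 40.5 x,y [40.6 14.9]
(440, 275) 0.111 below TCP 29.2 x,y [43.3 15.2]
(240, 340) 0.071 below TCP -11.6 x,y [-22.9  13.4]
```

>>> move_arm(
  jaw=[0.85,0.85,0.85,0.85,0,0,0,0,0,0],
  travel=[
    [0,0,0],
    [0,0,0],
    [14,0,0],
    [0,0,0],
    [0,0,0],
    [0,0,0],
    [0,0,0],
    [0,0,0],
    [0,0,0],
    [-15,0,0],
  ],
  twist=[
    [0,0,0],
    [0,0,0],
    [0,0,0],
    [0,0,0],
    [0,0,0],
    [0,0,0],
    [0,0,0],
    [0,0,0],
    [0,0,0],
    [0,0,0],
  ],
  force=50,
)

```text
time: 7.25
position: [0.5443, 0.3793, 0.0883]
tcp_rot: [1.141, 1.251, -1.139]
ft_force: [-0.3, -0.1, -1.3]
finger_gap: 0.0555
```

>>> move_arm(
  jaw=[0,0,0,0,0],
  travel=[
    [-35,0,0],
    [-35,0,0],
    [-35,0,0],
    [-20,0,0],
    [0,0,0],
  ],
  twist=[
    [0,0,0],
    [0,0,0],
    [0,0,0],
    [0,0,0],
    [0,0,0],
  ],
)

```text
time: 7.88
position: [0.5449, 0.3797, 0.2166]
tcp_rot: [1.146, 1.249, -1.134]
ft_force: [0.6, -0.2, -2.9]
finger_gap: 0.0554
```

```bash
python3 - <<'E'
from h import *
from bench import bot,eyes
s=bot.read_state(); plan(s,(0.5427,-0.0155,0.23),-17.4)
c=eyes.calibration("wrist"); p,d=eyes.grab_frame("wrist"); cv2.imwrite("pics/w3.png",p); np.savez("w3.npz",d=d,**c)
P=cloud(c,d,True)
R=Rn.from_rotvec(s["tcp_rot"]).as_matrix(); Q=(P-s["position"])@R
m=(Q[...,0]>25)
for (u,v) in [(320,180),(320,220),(320,260),(300,200),(340,200)]:print((u,v),(Q[v,u]*1000).round(1))
E
```

```text
t 7.88 pos [0.5449 0.3797 0.2166] toolx [ 0.007  0.004 -1.   ] tooly ang 5.34 gap 0.0554 F [ 0.6 -0.2 -2.9]
tool-frame shift mm [-14.9 -38.9 393.3]
twist deg -17.4 [22.74 -0.25 -0.37]
twist deg 162.6 [-157.26    0.52   -0.35]
(320, 180) [ 38.4  -1.4 -45.3]
(320, 220) [ 37.8  -1.4 -30.3]
(320, 260) [ 37.8  -1.5 -13.7]
(300, 200) [ 38.5  -8.7 -37.8]
(340, 200) [ 49.2   6.5 -34.7]
```

View pics/w3.png

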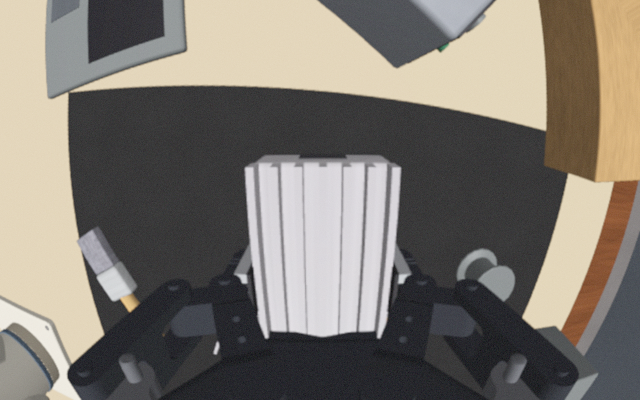

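>>> move_arm(
  jaw=[0,0,0,0,0,0,0,0,0,0,0,0],
  travel=[
    [0,0,0],
    [0,0,0],
    [0,0,0],
    [-8,8,40],
    [-11,11,58],
    [-11,11,58],
    [-11,11,58],
    [-11,11,58],
    [-11,11,58],
    [-11,11,58],
    [-11,11,58],
    [-11,11,58],
  ],
  twist=[
    [7.6,0,0],
    [7.6,0,0],
    [7.6,0,0],
    [0,0,0],
    [0,0,0],
    [0,0,0],
    [0,0,0],
    [0,0,0],
    [0,0,0],
    [0,0,0],
    [0,0,0],
    [0,0,0],
  ],
)

```text
time: 9.43
position: [0.4837, -0.132, 0.3083]
tcp_rot: [1.433, 1.05, -1.428]
ft_force: [1.2, 0.0, -2.5]
finger_gap: 0.0553
```

>>> move_arm(
  jaw=[0,0,0,0],
  travel=[
    [-11,11,50],
    [-8,8,40],
    [0,0,0],
    [0,0,0],
  ],
  twist=[
    [0,0,0],
    [0,0,0],
    [0,0,0],
    [0,0,0],
  ],
)

```text
time: 9.93
position: [0.4752, -0.2216, 0.3267]
tcp_rot: [1.434, 1.05, -1.428]
ft_force: [0.1, 1.4, -1.3]
finger_gap: 0.055
```

```bash
python3 - <<'E'
from h import *
from bench import bot,eyes
s=bot.read_state(); plan(s,(0.5427,-0.0155,0.23),-17.4); print(s["joints"].round(3))
c=eyes.calibration("wrist"); p,d=eyes.grab_frame("wrist"); cv2.imwrite("pics/w4.png",p); np.savez("w4.npz",d=d,**c,pos=s["position"],rot=s["tcp_rot"])
P=cloud(c,d,True); R=Rn.from_rotvec(s["tcp_rot"]).as_matrix(); Q=(P-s["position"])@R*1000
m=(Q[...,0]>34)&(Q[...,0]<44)&(abs(Q[...,1])<35)&(abs(Q[...,2])<70)
q=Q[m]; print(q.min(0),q.max(0),np.percentile(q,2,axis=0),np.percentile(q,98,axis=0)); print(-c["R"].T@c["t"])
E
```

```text
t 9.93 pos [ 0.4752 -0.2216  0.3267] toolx [ 0.002  0.003 -1.   ] tooly ang -17.5 gap 0.055 F [ 0.1  1.4 -1.3]
tool-frame shift mm [  97.4    2.3 -216.5]
twist deg -17.4 [-0.1  -0.19 -0.04]
twist deg 162.6 [ 1.799e+02 -6.000e-02  3.100e-01]
[-0.598  0.209  0.012  1.375  0.003  1.278]
[ 34.00221391 -34.70815267 -50.4416787 ] [43.99720974 34.23010543 28.1241258 ] [ 36.2083221  -28.14931361 -49.59102335] [43.3910431  27.67954045 22.4909076 ]
[ 0.49562403 -0.15563369  0.39646013]
```

View pics/w4.png

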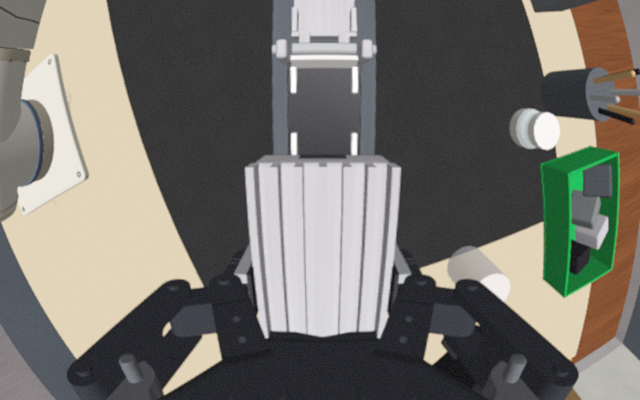

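>>> move_arm(
  jaw=[0,0,0,0],
  travel=[
    [0,0,-40],
    [0,0,-45],
    [0,0,-25],
    [0,0,0],
  ],
  twist=[
    [0,0,0],
    [0,0,0],
    [0,0,0],
    [0,0,0],
  ],
)

```text
time: 10.48
position: [0.5087, -0.1142, 0.3278]
tcp_rot: [1.43, 1.052, -1.424]
ft_force: [0.6, 0.0, -2.2]
finger_gap: 0.0551
```

```bash
python3 - <<'E'
from h import *
from bench import bot,eyes
s=bot.read_state(); plan(s,(0.5427,-0.0155,0.23),-17.4); print(s["joints"].round(3))
c=eyes.calibration("wrist"); p,d=eyes.grab_frame("wrist"); cv2.imwrite("pics/w5.png",p); np.savez("w5.npz",d=d,**c,pos=s["position"],rot=s["tcp_rot"])
cv2.imwrite("pics/w5c.png",cv2.resize(p[0:160,250:410],None,fx=5,fy=3.75,interpolation=cv2.INTER_CUBIC))
E
```

```text
t 10.47 pos [ 0.5087 -0.1142  0.3278] toolx [ 0.003  0.002 -1.   ] tooly ang -17.21 gap 0.0551 F [ 0.6  0.  -2.2]
tool-frame shift mm [  98.1    3.1 -104.1]
twist deg -17.4 [ 0.19 -0.16 -0.12]
twist deg 162.6 [-179.81    0.18   -0.26]
[-0.383  0.202  0.007  1.373  0.003  1.488]
```

View pics/w5.png

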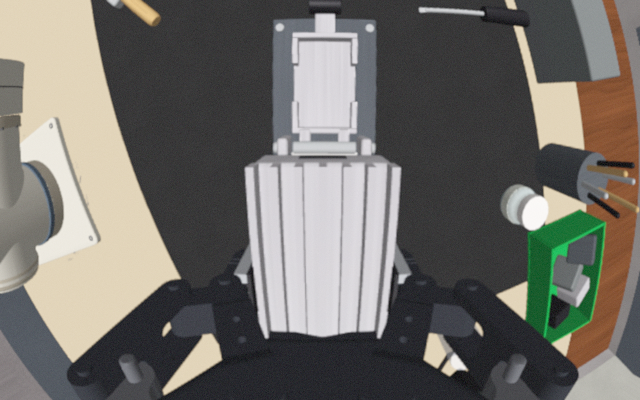

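View pics/w5c.png

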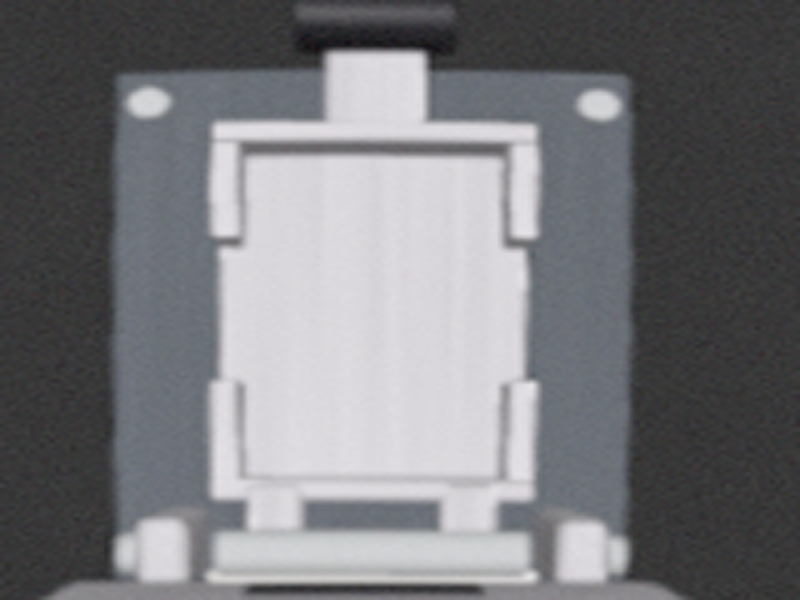

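```bash
python3 - <<'E'
from h import *
z=np.load("w5.npz"); c={k:z[k] for k in("R","t","intrinsics")}
f=lambda u,v,h: atz(c,(u+.5)/5-.5+250,(v+.5)/3.75-.5,h,True)
T=np.array([f(*q,.046)[:2] for q in [(212,124),(538,124),(535,498),(210,498)]])
print("tops",T.round(4),T.mean(0).round(4)); print("len",np.linalg.norm(T[0]-T[3]),np.linalg.norm(T[1]-T[2]),"wid",np.linalg.norm(T[0]-T[1]),np.linalg.norm(T[3]-T[2]))
for a,b in ((0,3),(1,2)): dd=T[a]-T[b]; print(np.degrees(np.arctan2(dd[1],dd[0])))
for a,b in ((1,0),(2,3)): dd=T[a]-T[b]; print(np.degrees(np.arctan2(dd[1],dd[0])))
F=np.array([f(*q,.022)[:2] for q in [(243,153),(505,153),(503,478),(243,478)]])
print("floor",F.mean(0).round(4),np.linalg.norm(F[0]-F[3]),np.linalg.norm(F[0]-F[1]))
S=np.array([f(*q,.012)[:2] for q in [(148,102),(599,104)]]); print("screws",S.round(4),np.degrees(np.arctan2(*(S[1]-S[0])[::-1])))
print("drum ends top",[f(*q,.058).round(4) for q in [(298,22),(456,22)]])
L=np.array([f(*q,.048)[:2] for q in [(116,553),(627,555)]]); print("pin ends", L.round(4),L.mean(0),np.degrees(np.arctan2(*(L[1]-L[0])[::-1])))
P=cloud(c,z["d"],True)
m=(P[...,2]>.040)&(P[...,2]<.050)
for a in [(325,82),(310,60),(340,100)]: print(P[a[1],a[0]].round(4))
# handle cloud
u,v=np.meshgrid(np.arange(306,346),np.arange(0,14)); q=P[v,u].reshape(-1,3); q=q[q[:,2]>.045]; print(len(q),q.mean(0).round(4),q.min(0).round(4),q.max(0).round(4))
E
```

```text
tops [[ 0.5246  0.051 ]
 [ 0.5946  0.0296]
 [ 0.5601 -0.081 ]
 [ 0.4897 -0.0592]] [ 0.5422 -0.0149]
len 0.11564669016930298 0.11584234086955401 wid 0.0732210759357668 0.0736373301795759
72.4433986437292
72.65011264670815
-16.98806794918688
-17.14293281524697
floor [ 0.5425 -0.0145] 0.10692117216839328 0.06266578166668897
screws [[0.5114 0.0735]
 [0.618  0.0402]] -17.370637842446943
drum ends top [array([0.552, 0.073, 0.058]), array([0.585, 0.063, 0.058])]
pin ends [[ 0.4642 -0.0684]
 [ 0.5754 -0.1034]] [ 0.51980097 -0.08591244] -17.466247475401964
[ 0.5436 -0.0136  0.022 ]
[0.5346 0.0177 0.0221]
[ 0.5544 -0.0397  0.0211]
458 [0.5681 0.0672 0.0567] [ 0.5286 -0.0481  0.0471] [0.5874 0.0801 0.3975]
```

>>> move_arm(
  jaw=[0,0,0,0,0],
  travel=[
    [0,1.5,-52],
    [0,1.2,-52],
    [60,0,0],
    [60,0,0],
    [0,0,0],
  ],
  twist=[
    [0.2,-0.1,-0.1],
    [0,0,0],
    [0,0,0],
    [0,0,0],
    [0,0,0],
  ],
)

```text
time: 11.15
position: [0.5402, -0.0184, 0.2046]
tcp_rot: [1.43, 1.054, -1.438]
ft_force: [-1.0, -0.9, -0.8]
finger_gap: 0.0552
```

>>> move_arm(
  jaw=[0,0,0,0],
  travel=[
    [45,0,0],
    [20,0,0],
    [0,0,0],
    [0,0,0],
  ],
  twist=[
    [0,0,0],
    [0,0,0],
    [0,0,0],
    [0,0,0],
  ],
)

```text
time: 11.65
position: [0.5439, -0.019, 0.1455]
tcp_rot: [1.435, 1.044, -1.429]
ft_force: [0.3, 0.7, -1.5]
finger_gap: 0.0554
```

```bash
python3 - <<'E'
from h import *
from bench import bot,eyes
s=bot.read_state(); plan(s,(0.5424,-0.0148,0.096),-17.4)
c=eyes.calibration("wrist"); p,d=eyes.grab_frame("wrist"); cv2.imwrite("pics/w6.png",p); np.savez("w6.npz",d=d,**c,pos=s["position"],rot=s["tcp_rot"])
p,d=eyes.grab_frame("scene"); cv2.imwrite("pics/s6.png",cv2.resize(p[130:270,240:400],None,fx=5,fy=4,interpolation=cv2.INTER_CUBIC))
E
```

```text
t 11.65 pos [ 0.5439 -0.019   0.1455] toolx [ 0.004 -0.    -1.   ] tooly ang -17.68 gap 0.0554 F [ 0.3  0.7 -1.5]
tool-frame shift mm [49.5 -2.9 -3.5]
twist deg -17.4 [-0.28 -0.07 -0.23]
twist deg 162.6 [ 1.7972e+02 -3.5000e-01  1.1000e-01]
```

View pics/w6.png

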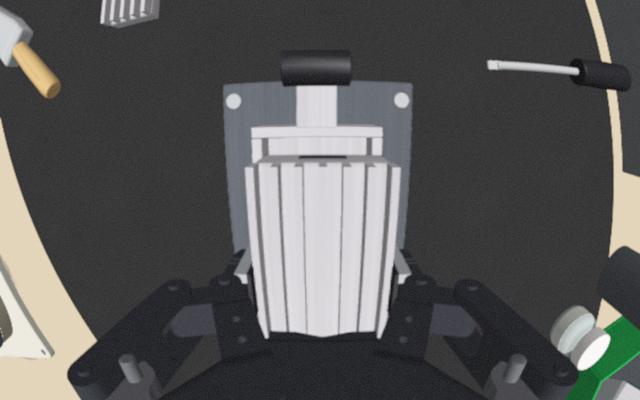

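View pics/s6.png

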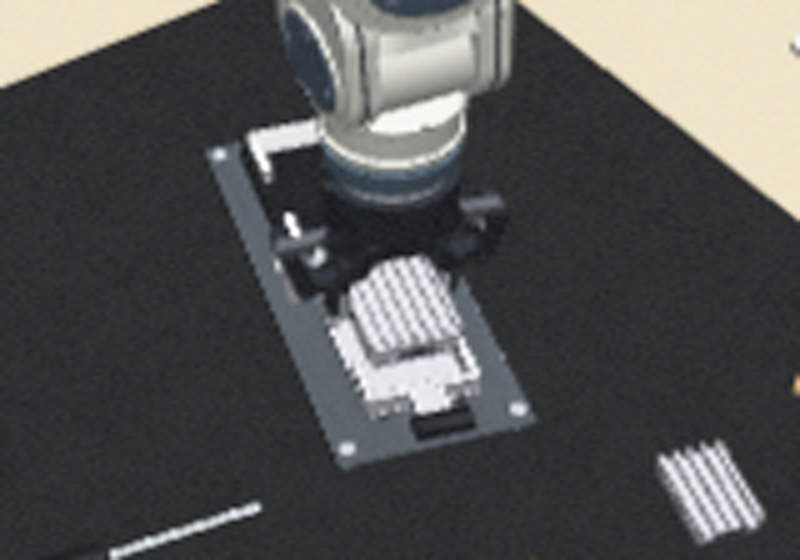

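>>> move_arm(
  jaw=[0,0,0,0],
  travel=[
    [0,-2.9,-3.5],
    [15,0,0],
    [0,0,0],
    [0,0,0],
  ],
  twist=[
    [-0.3,-0.1,-0.2],
    [0,0,0],
    [0,0,0],
    [0,0,0],
  ],
)

```text
time: 12.25
position: [0.5408, -0.0143, 0.1278]
tcp_rot: [1.427, 1.053, -1.432]
ft_force: [-0.6, -0.5, -1.9]
finger_gap: 0.0556
```

```bash
python3 - <<'E'
from h import *
from bench import bot,eyes
s=bot.read_state(); plan(s,(0.5424,-0.0148,0.096),-17.4)
c=eyes.calibration("wrist"); p,d=eyes.grab_frame("wrist"); cv2.imwrite("pics/w7.png",cv2.resize(p[40:340,200:440],None,fx=3,fy=2)); np.savez("w7.npz",d=d,**c,pos=s["position"],rot=s["tcp_rot"])
E
```

```text
t 12.25 pos [ 0.5408 -0.0143  0.1278] toolx [-0.004  0.    -1.   ] tooly ang -17.36 gap 0.0556 F [-0.6 -0.5 -1.9]
tool-frame shift mm [31.8  1.8 -0. ]
twist deg -17.4 [0.04 0.06 0.2 ]
twist deg 162.6 [-1.7996e+02 -3.2000e-01  9.0000e-02]
```

View pics/w7.png

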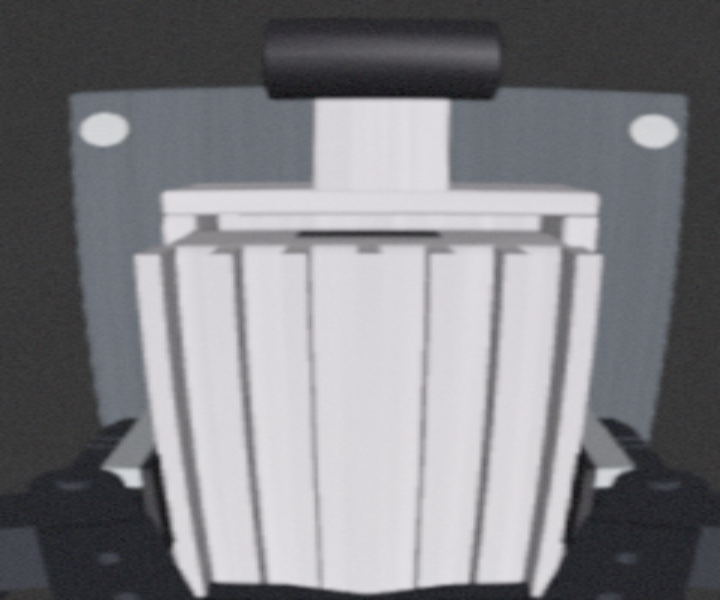

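>>> move_arm(
  jaw=[0,0,0],
  travel=[
    [0,2,0],
    [5,0,0],
    [0,0,0],
  ],
  twist=[
    [0,0,0.2],
    [0,0,0],
    [0,0,0],
  ],
)

```text
time: 12.68
position: [0.5426, -0.0149, 0.1227]
tcp_rot: [1.428, 1.05, -1.429]
ft_force: [0.4, 0.4, -1.6]
finger_gap: 0.0554
```

```bash
python3 - <<'E'
from h import *
from bench import bot,eyes
s=bot.read_state(); plan(s,(0.5424,-0.0148,0.096),-17.4)
c=eyes.calibration("wrist"); p,d=eyes.grab_frame("wrist"); cv2.imwrite("pics/w8.png",cv2.resize(p[40:340,200:440],None,fx=3,fy=2)); np.savez("w8.npz",d=d,**c,pos=s["position"],rot=s["tcp_rot"])
E
```

```text
t 12.68 pos [ 0.5426 -0.0149  0.1227] toolx [-0.    -0.001 -1.   ] tooly ang -17.36 gap 0.0554 F [ 0.4  0.4 -1.6]
tool-frame shift mm [26.7 -0.2 -0. ]
twist deg -17.4 [0.04 0.05 0.  ]
twist deg 162.6 [-1.7996e+02 -0.0000e+00  9.0000e-02]
```

View pics/w8.png

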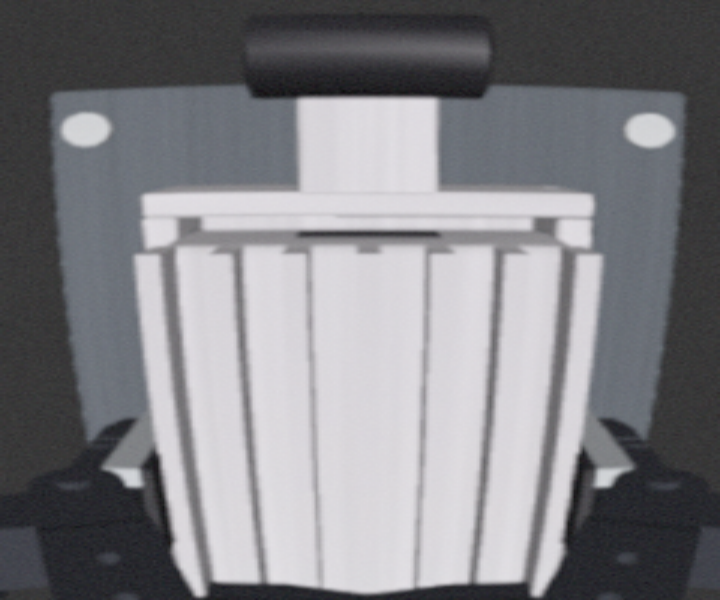

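Centred (drum and pocket centre at column 368, same as the module). Descending.

>>> move_arm(
  jaw=[0,0,0,0,0,0,0],
  travel=[
    [6,0,0],
    [6,0,0],
    [6,0,0],
    [6,0,0],
    [3,0,0],
    [0,0,0],
    [0,0,0],
  ],
  twist=[
    [0,0,0],
    [0,0,0],
    [0,0,0],
    [0,0,0],
    [0,0,0],
    [0,0,0],
    [0,0,0],
  ],
)

```text
time: 13.6
position: [0.5429, -0.0149, 0.0962]
tcp_rot: [1.428, 1.049, -1.429]
ft_force: [0.7, 0.2, -1.5]
finger_gap: 0.0551
```

```bash
python3 - <<'E'
from h import *
from bench import bot,eyes
s=bot.read_state(); plan(s,(0.5424,-0.0148,0.096),-17.4)
c=eyes.calibration("wrist"); p,d=eyes.grab_frame("wrist"); cv2.imwrite("pics/w9.png",cv2.resize(p[40:340,200:440],None,fx=3,fy=2)); np.savez("w9.npz",d=d,**c,pos=s["position"],rot=s["tcp_rot"])
E
```

```text
t 13.6 pos [ 0.5429 -0.0149  0.0962] toolx [ 0.001 -0.001 -1.   ] tooly ang -17.36 gap 0.0551 F [ 0.7  0.2 -1.5]
tool-frame shift mm [ 0.2 -0.6  0. ]
twist deg -17.4 [ 0.04  0.05 -0.05]
twist deg 162.6 [-1.7996e+02  8.0000e-02  8.0000e-02]
```

View pics/w9.png

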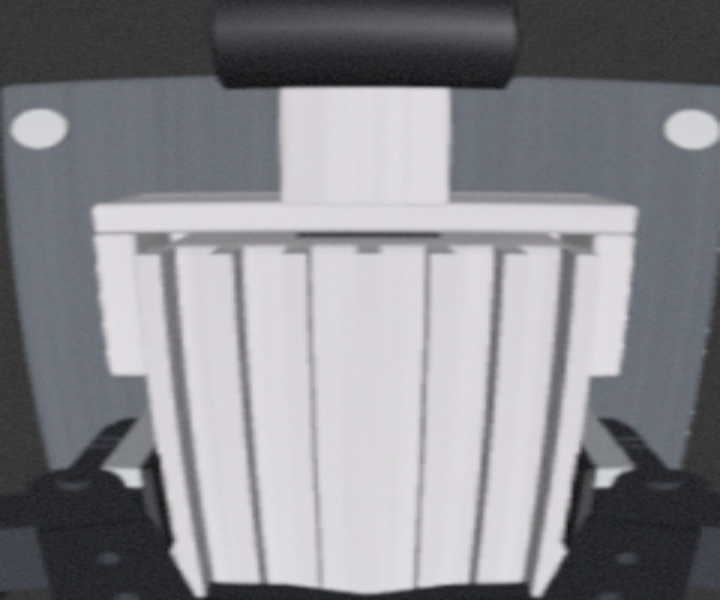

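>>> move_arm(
  jaw=[0,0,0,0.7,0.8,0.8,0.8],
  travel=[
    [1.5,0,0],
    [1,0,0],
    [0,0,0],
    [0,0,0],
    [0,0,0],
    [0,0,0],
    [0,0,0],
  ],
  twist=[
    [0,0,0],
    [0,0,0],
    [0,0,0],
    [0,0,0],
    [0,0,0],
    [0,0,0],
    [0,0,0],
  ],
)

```text
time: 14.52
position: [0.5428, -0.0149, 0.0934]
tcp_rot: [1.428, 1.049, -1.429]
ft_force: [-0.4, 0.4, 0.0]
finger_gap: 0.0683
```

>>> move_arm(
  jaw=[0.8,0.8,0.8,0.8],
  travel=[
    [-15,0,0],
    [-30,0,0],
    [-30,0,0],
    [0,0,0],
  ],
  twist=[
    [0,0,0],
    [0,0,0],
    [0,0,0],
    [0,0,0],
  ],
)

```text
time: 15.02
position: [0.5439, -0.015, 0.1717]
tcp_rot: [1.431, 1.045, -1.425]
ft_force: [0.8, 0.4, -0.5]
finger_gap: 0.0679
```

```bash
python3 - <<'E'
from h import *
from bench import bot,eyes
s=bot.read_state(); plan(s,(0.5693,0.0714,0.155),-17.4)
c=eyes.calibration("wrist"); p,d=eyes.grab_frame("wrist"); cv2.imwrite("pics/w10.png",p); np.savez("w10.npz",d=d,**c,pos=s["position"],rot=s["tcp_rot"])
P=cloud(c,d,True)
m=(abs(P[...,0]-.5424)<.07)&(abs(P[...,1]+.0148)<.07)&(P[...,2]>.052)&(P[...,2]<.066)
q=P[m]; print(len(q),np.median(q[:,2]),cv2.minAreaRect(q[:,:2].astype(np.float32)))
A=np.c_[q[:,:2]-q[:,:2].mean(0),np.ones(len(q))]; g=np.median(q[:,2]); k=abs(q[:,2]-g)<.003; print(np.linalg.lstsq(A[k],q[k,2],rcond=None)[0])
E
```

```text
t 15.03 pos [ 0.5439 -0.015   0.1717] toolx [ 0.005 -0.002 -1.   ] tooly ang -17.36 gap 0.0679 F [ 0.8  0.4 -0.5]
tool-frame shift mm [ 16.7  -1.7 -90.1]
twist deg -17.4 [ 0.04  0.01 -0.33]
twist deg 162.6 [-1.7996e+02  5.1000e-01  2.0000e-02]
6175 0.0572445492070697 ((0.5258793830871582, -0.028052911162376404), (0.13627932965755463, 0.08082085847854614), 72.18035125732422)
[0.01036197 0.00554692 0.05716243]
```

View pics/w10.png

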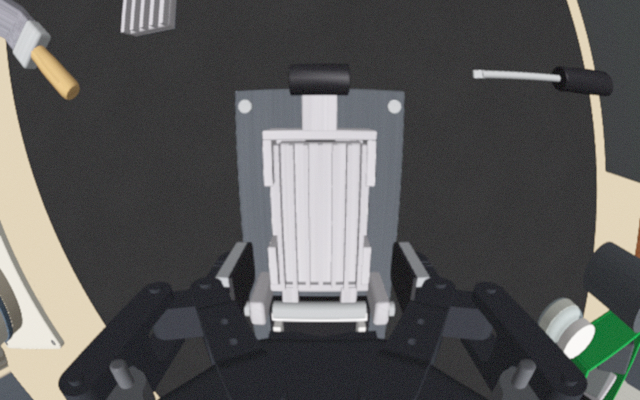

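```bash
python3 - <<'E'
from h import *
z=np.load("w10.npz"); c={k:z[k] for k in("R","t","intrinsics")}
P=cloud(c,z["d"],True)
ex=np.array([np.cos(np.radians(-17.4)),np.sin(np.radians(-17.4))]); ey=np.array([-ex[1],ex[0]]); h=np.array([.5200,-.0860])
L=np.stack([(P[...,:2]-h)@ex,(P[...,:2]-h)@ey,P[...,2]],-1)*1000
u,v=np.meshgrid(np.arange(284,356),np.arange(60,98)); q=L[v,u].reshape(-1,3); q=q[(q[:,2]>38)&(q[:,1]>150)]
print(len(q),np.percentile(q,[1,50,99],axis=0).round(1)); t=q[q[:,2]>55]; print("crest",np.median(t,0))
p=cv2.imread("pics/w10.png");cv2.imwrite("pics/w10c.png",cv2.resize(p[55:160,250:390],None,fx=5,fy=5,interpolation=cv2.INTER_CUBIC))
E
```

```text
1987 [[-17.5 153.5  44.8]
 [ -0.  163.2  55.8]
 [ 17.6 174.2  58.5]]
crest [-4.82355885e-03  1.64279879e+02  5.66409824e+01]
```

View pics/w10c.png

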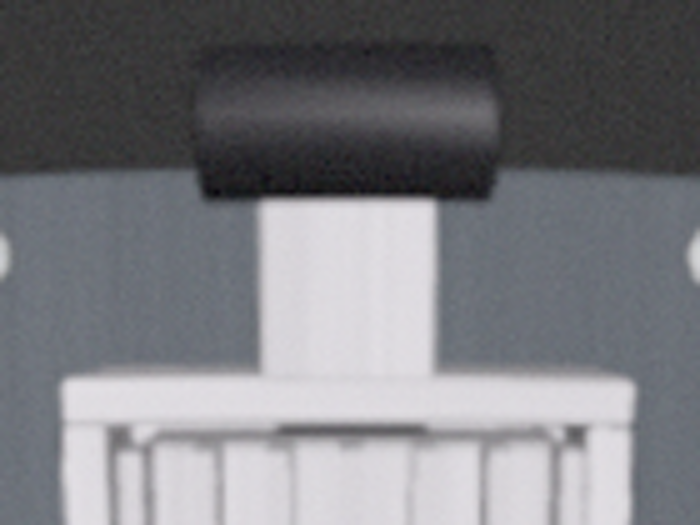

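>>> move_arm(
  jaw=[0.8,0.8,0.8,0.8,0.8],
  travel=[
    [0,-1.2,-45],
    [5,0,-45],
    [10,0,0],
    [0,0,0],
    [0,0,0],
  ],
  twist=[
    [0,0,-0.3],
    [0,0,0],
    [0,0,0],
    [0,0,0],
    [0,0,0],
  ],
)

```text
time: 15.7
position: [0.5682, 0.0706, 0.1534]
tcp_rot: [1.427, 1.053, -1.434]
ft_force: [-0.2, 0.2, 0.5]
finger_gap: 0.0679
```

```bash
python3 - <<'E'
from h import *
from bench import bot,eyes
s=bot.read_state(); plan(s,(0.5693,0.0714,0.098),-17.4)
c=eyes.calibration("wrist"); p,d=eyes.grab_frame("wrist"); cv2.imwrite("pics/w11.png",p)
E
```

```text
t 15.7 pos [0.5682 0.0706 0.1534] toolx [-0.005  0.    -1.   ] tooly ang -17.42 gap 0.0679 F [-0.2  0.2  0.5]
tool-frame shift mm [55.4  1.1 -1.2]
twist deg -17.4 [-0.02  0.07  0.3 ]
twist deg 162.6 [ 1.7998e+02  4.6000e-01 -1.1000e-01]
```

View pics/w11.png

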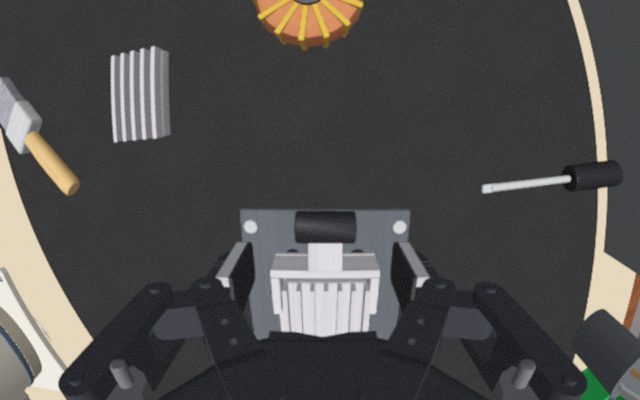

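>>> move_arm(
  jaw=[0.8,0.8,0.8,0,0,0,0,0,0,0],
  travel=[
    [28,1,-1],
    [27,0,0],
    [0,0,0],
    [0,0,0],
    [0,0,0],
    [0,0,0],
    [0,0,0],
    [0,0,0],
    [0,0,0],
    [0,0,0],
  ],
  twist=[
    [0,0,0.2],
    [0,0,0],
    [0,0,0],
    [0,0,0],
    [0,0,0],
    [0,0,0],
    [0,0,0],
    [0,0,0],
    [0,0,0],
    [0,0,0],
  ],
  force=35,
)

```text
time: 17.0
position: [0.5698, 0.072, 0.1]
tcp_rot: [1.428, 1.05, -1.429]
ft_force: [-1.7, 0.3, 5.2]
finger_gap: 0.0357
```

```bash
python3 - <<'E'
from h import *
from bench import bot,eyes
s=bot.read_state(); plan(s,(0.5693,0.0714,0.098),-17.4)
c=eyes.calibration("wrist"); p,d=eyes.grab_frame("wrist"); cv2.imwrite("pics/w12.png",p)
# arc rows in tool frame (x down, z = -fixture y)
r=165
th=np.radians([0,3,8,14,20,26,32,38,44,50,56,62,68,74,80,86,92])
print(np.c_[np.degrees(th[1:]),-np.diff(r*np.sin(th)),-np.diff(r*np.cos(th))].round(1))
E
```

```text
t 17.0 pos [0.5698 0.072  0.1   ] toolx [ 0.    -0.001 -1.   ] tooly ang -17.36 gap 0.0357 F [-1.7  0.3  5.2]
tool-frame shift mm [ 2.  -0.3  0.7]
twist deg -17.4 [ 0.04  0.03 -0.03]
twist deg 162.6 [-1.7996e+02  5.0000e-02  5.0000e-02]
[[  3.   -8.6   0.2]
 [  8.  -14.3   1.4]
 [ 14.  -17.    3.3]
 [ 20.  -16.5   5. ]
 [ 26.  -15.9   6.7]
 [ 32.  -15.1   8.4]
 [ 38.  -14.1   9.9]
 [ 44.  -13.   11.3]
 [ 50.  -11.8  12.6]
 [ 56.  -10.4  13.8]
 [ 62.   -8.9  14.8]
 [ 68.   -7.3  15.7]
 [ 74.   -5.6  16.3]
 [ 80.   -3.9  16.8]
 [ 86.   -2.1  17.1]
 [ 92.   -0.3  17.3]]
```

View pics/w12.png

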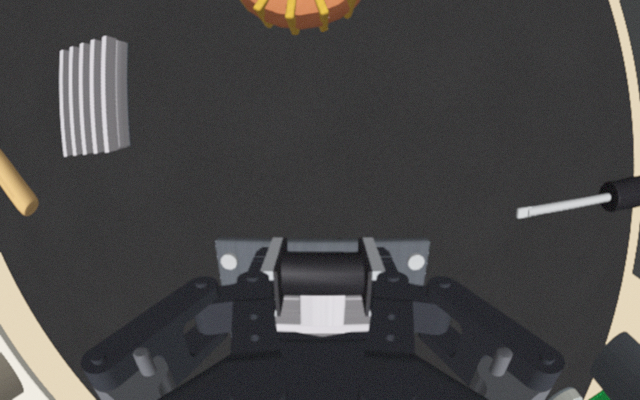

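>>> move_arm(
  jaw=[0,0,0,0,0,0,0,0,0,0,0],
  travel=[
    [-8.6,0,0.2],
    [-14.3,0,1.4],
    [-17,0,3.3],
    [-16.5,0,5],
    [-15.9,0,6.7],
    [-15.1,0,8.4],
    [-14.1,0,9.9],
    [-13,0,11.3],
    [-11.8,0,12.6],
    [0,0,0],
    [0,0,0],
  ],
  twist=[
    [0,0,0],
    [0,0,0],
    [0,0,0],
    [0,0,0],
    [0,0,0],
    [0,0,0],
    [0,0,0],
    [0,0,0],
    [0,0,0],
    [0,0,0],
    [0,0,0],
  ],
)

```text
time: 18.42
position: [0.5521, 0.0159, 0.2253]
tcp_rot: [1.428, 1.05, -1.43]
ft_force: [-0.7, 2.6, 4.6]
finger_gap: 0.0351
```

```bash
cat > fx.py <<'E'
from h import *
from bench import bot,eyes
ex=np.array([np.cos(np.radians(-17.4)),np.sin(np.radians(-17.4)),0]); ey=np.array([-ex[1],ex[0],0]); H=np.array([.5200,-.0860,.048])
def loc(P):
    return np.stack([(P-H)@ex,(P-H)@ey,P[...,2]-H[2]],-1)*1000
def st(off=50):
    s=bot.read_state(); plan(s,s["position"],-17.4)
    l=loc(s["position"]-np.array([0,0,off/1000])); print("grasp pt in hinge frame",l.round(1),"r",np.hypot(l[1],l[2]).round(1),"ang",np.degrees(np.arctan2(l[2],l[1])).round(1)); return s
E
python3 - <<'E'
from fx import *
s=st()
p,d=eyes.grab_frame("wrist"); cv2.imwrite("pics/w13.png",p)
p,d=eyes.grab_frame("scene"); cv2.imwrite("pics/s13.png",cv2.resize(p[110:270,240:400],None,fx=5,fy=3.75,interpolation=cv2.INTER_CUBIC))
E
```

```text
t 18.43 pos [0.5521 0.0159 0.2253] toolx [-0.001 -0.001 -1.   ] tooly ang -17.38 gap 0.0351 F [-0.7  2.6  4.6]
tool-frame shift mm [0. 0. 0.]
twist deg -17.4 [0.02 0.05 0.02]
twist deg 162.6 [-1.7998e+02 -3.0000e-02  8.0000e-02]
grasp pt in hinge frame [  0.2 106.9 127.3] r 166.2 ang 50.0
```

View pics/w13.png

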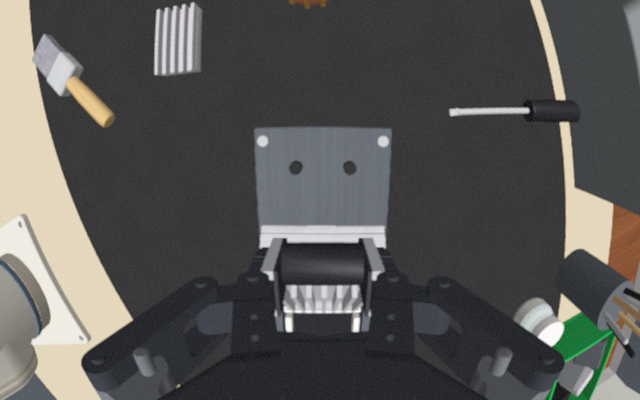

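View pics/s13.png

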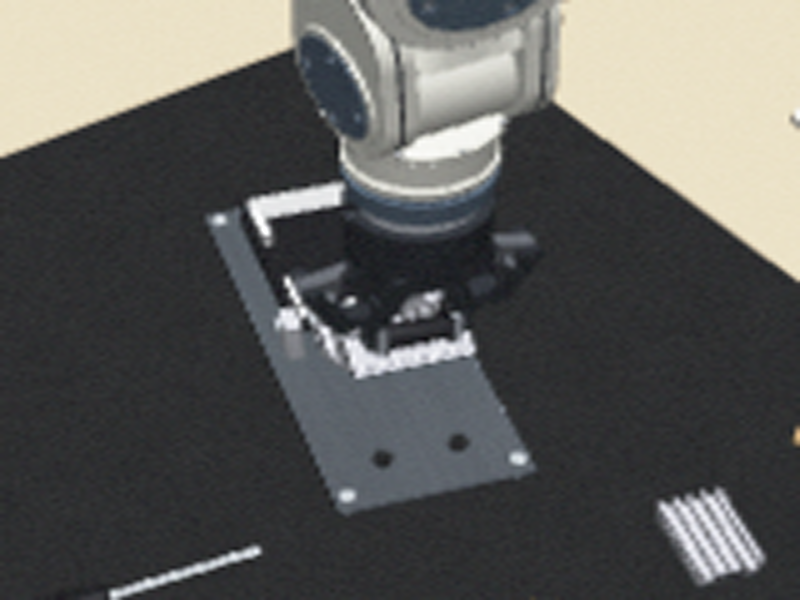

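>>> move_arm(
  jaw=[0,0,0,0,0,0,0,0.6,0.6,0.6,0.6],
  travel=[
    [-10.4,0,13.8],
    [-8.9,0,14.8],
    [-7.3,0,15.7],
    [-5.6,0,16.3],
    [-3.9,0,16.8],
    [0,0,0],
    [0,0,0],
    [0,0,0],
    [0,0,0],
    [0,0,0],
    [0,0,0],
  ],
  twist=[
    [0,0,0],
    [0,0,0],
    [0,0,0],
    [0,0,0],
    [0,0,0],
    [0,0,0],
    [0,0,0],
    [0,0,0],
    [0,0,0],
    [0,0,0],
    [0,0,0],
  ],
)

```text
time: 19.9
position: [0.5292, -0.0578, 0.261]
tcp_rot: [1.428, 1.051, -1.43]
ft_force: [0.1, -0.4, 0.5]
finger_gap: 0.0512
```

```bash
python3 - <<'E'
from fx import *
s=st()
c=eyes.calibration("wrist");p,d=eyes.grab_frame("wrist"); cv2.imwrite("pics/w14.png",p)
L=loc(cloud(c,d,True))
u,v=np.meshgrid(np.arange(284,360),np.arange(230,300)); q=L[v,u].reshape(-1,3); q=q[(abs(q[:,0])<19)&(q[:,2]>140)]
print(len(q),np.percentile(q,[1,50,99],axis=0).round(1)); t=q[q[:,2]>q[:,2].max()-3]; print("crest",np.median(t,0))
p,d=eyes.grab_frame("scene"); cv2.imwrite("pics/s14.png",cv2.resize(p[110:270,240:400],None,fx=5,fy=3.75,interpolation=cv2.INTER_CUBIC))
E
```

```text
t 19.9 pos [ 0.5292 -0.0578  0.261 ] toolx [-0.001 -0.001 -1.   ] tooly ang -17.36 gap 0.0512 F [ 0.1 -0.4  0.5]
tool-frame shift mm [0. 0. 0.]
twist deg -17.4 [0.04 0.06 0.06]
twist deg 162.6 [-1.7996e+02 -1.0000e-01  9.0000e-02]
grasp pt in hinge frame [  0.3  29.6 163. ] r 165.6 ang 79.7
3626 [[-1.580e+01  3.020e+01  1.541e+02]
 [-1.000e-01  4.210e+01  1.681e+02]
 [ 1.510e+01  4.770e+01  1.710e+02]]
crest [8.22237728e-04 9.89859635e+01 2.82442018e+02]
```

View pics/w14.png

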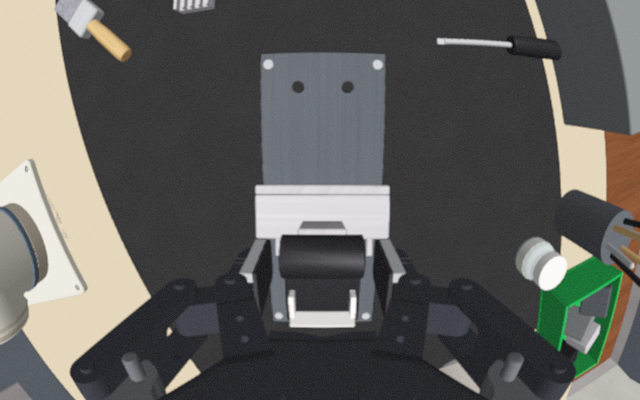

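View pics/s14.png

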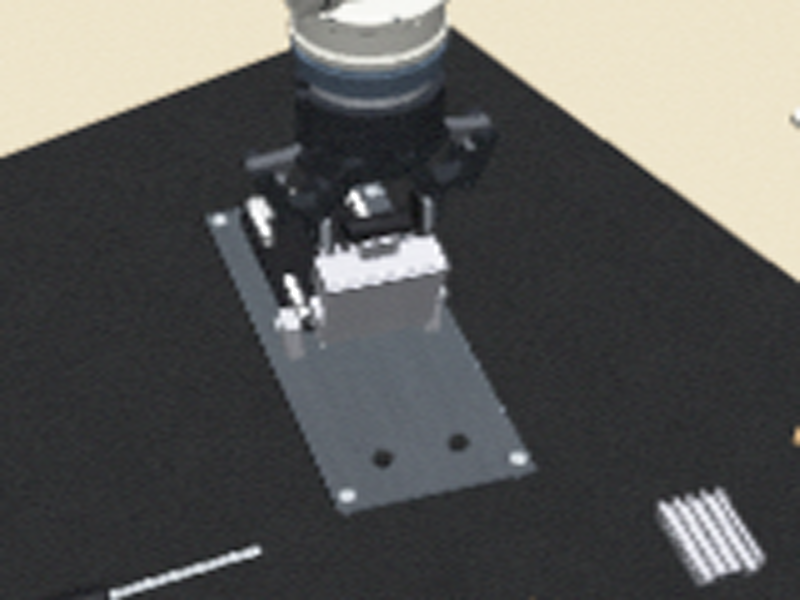

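>>> move_arm(
  jaw=[0.6,0.6,0,0,0,0,0,0],
  travel=[
    [1.5,0,-8.4],
    [0,0,0],
    [0,0,0],
    [0,0,0],
    [0,0,0],
    [0,0,0],
    [0,0,0],
    [0,0,0],
  ],
  twist=[
    [0,0,0],
    [0,0,0],
    [0,0,0],
    [0,0,0],
    [0,0,0],
    [0,0,0],
    [0,0,0],
    [0,0,0],
  ],
)

```text
time: 21.0
position: [0.5315, -0.0496, 0.2596]
tcp_rot: [1.428, 1.051, -1.43]
ft_force: [-3.2, 4.3, 4.0]
finger_gap: 0.035
```

```bash
python3 - <<'E'
from fx import *
s=st()
c=eyes.calibration("wrist");p,d=eyes.grab_frame("wrist"); cv2.imwrite("pics/w15.png",p)
r=165
th=np.radians([77,80,85,91,97,103,109,115,121,127,133,139,145,151,157,163,169,174,178,180])
print(np.c_[np.degrees(th[1:]),-np.diff(r*np.sin(th)),-np.diff(r*np.cos(th))].round(1))
E
```

```text
t 21.0 pos [ 0.5315 -0.0496  0.2596] toolx [-0.001 -0.    -1.   ] tooly ang -17.36 gap 0.035 F [-3.2  4.3  4. ]
tool-frame shift mm [0. 0. 0.]
twist deg -17.4 [0.04 0.03 0.07]
twist deg 162.6 [-1.7996e+02 -1.1000e-01  4.0000e-02]
grasp pt in hinge frame [1.000e-01 3.810e+01 1.616e+02] r 166.1 ang 76.7
[[ 8.00e+01 -1.70e+00  8.50e+00]
 [ 8.50e+01 -1.90e+00  1.43e+01]
 [ 9.10e+01 -6.00e-01  1.73e+01]
 [ 9.70e+01  1.20e+00  1.72e+01]
 [ 1.03e+02  3.00e+00  1.70e+01]
 [ 1.09e+02  4.80e+00  1.66e+01]
 [ 1.15e+02  6.50e+00  1.60e+01]
 [ 1.21e+02  8.10e+00  1.52e+01]
 [ 1.27e+02  9.70e+00  1.43e+01]
 [ 1.33e+02  1.11e+01  1.32e+01]
 [ 1.39e+02  1.24e+01  1.20e+01]
 [ 1.45e+02  1.36e+01  1.06e+01]
 [ 1.51e+02  1.46e+01  9.20e+00]
 [ 1.57e+02  1.55e+01  7.60e+00]
 [ 1.63e+02  1.62e+01  5.90e+00]
 [ 1.69e+02  1.68e+01  4.20e+00]
 [ 1.74e+02  1.42e+01  2.10e+00]
 [ 1.78e+02  1.15e+01  8.00e-01]
 [ 1.80e+02  5.80e+00  1.00e-01]]
```

View pics/w15.png

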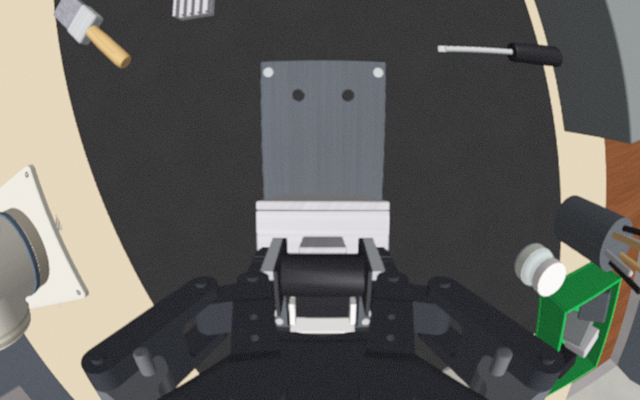

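>>> move_arm(
  jaw=[0,0,0,0,0,0,0,0,0,0,0,0],
  travel=[
    [-1.7,0,8.5],
    [-1.9,0,14.3],
    [-0.6,0,17.3],
    [1.2,0,17.2],
    [3,0,17],
    [4.8,0,16.6],
    [6.5,0,16],
    [8.1,0,15.2],
    [9.7,0,14.3],
    [11.1,0,13.2],
    [12.4,0,12],
    [13.6,0,10.6],
  ],
  twist=[
    [0,0,0],
    [0,0,0],
    [0,0,0],
    [0,0,0],
    [0,0,0],
    [0,0,0],
    [0,0,0],
    [0,0,0],
    [0,0,0],
    [0,0,0],
    [0,0,0],
    [0,0,0],
  ],
)

```text
time: 22.55
position: [0.4794, -0.2149, 0.1932]
tcp_rot: [1.427, 1.05, -1.432]
ft_force: [-3.4, 3.1, 4.8]
finger_gap: 0.0355
```

```bash
python3 - <<'E'
from fx import *
s=st()
c=eyes.calibration("wrist");p,d=eyes.grab_frame("wrist"); cv2.imwrite("pics/w16.png",p)
p,d=eyes.grab_frame("scene"); cv2.imwrite("pics/s16.png",cv2.resize(p[110:270,240:400],None,fx=5,fy=3.75,interpolation=cv2.INTER_CUBIC))
E
```

```text
t 22.55 pos [ 0.4794 -0.2149  0.1932] toolx [-0.002 -0.001 -1.   ] tooly ang -17.4 gap 0.0355 F [-3.4  3.1  4.8]
tool-frame shift mm [0. 0. 0.]
twist deg -17.4 [0.  0.1 0.1]
twist deg 162.6 [-1.8e+02 -1.6e-01  1.6e-01]
grasp pt in hinge frame [  -0.2 -135.2   95.2] r 165.3 ang 144.8
```

View pics/w16.png

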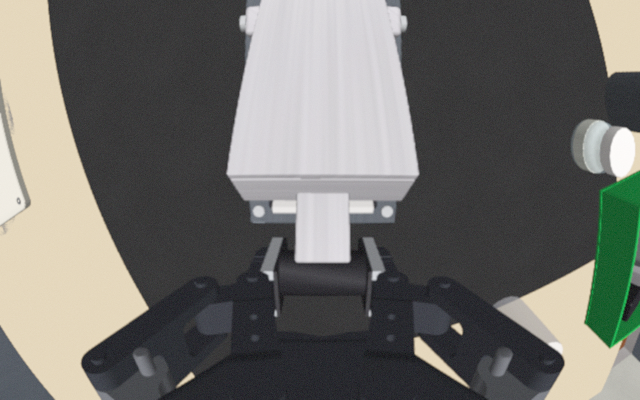

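View pics/s16.png

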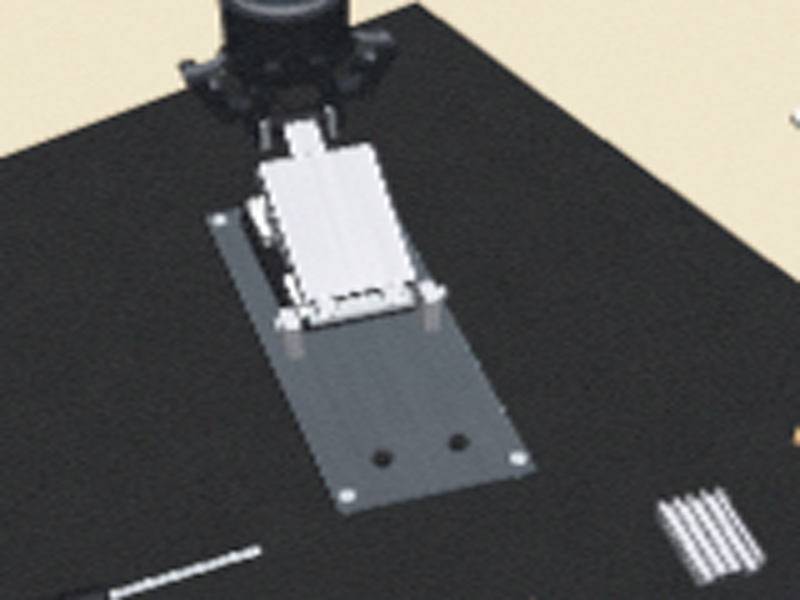

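Going well; finish the swing.

>>> move_arm(
  jaw=[0,0,0,0,0,0,0,0,0],
  travel=[
    [14.6,0,9.2],
    [15.5,0,7.6],
    [16.2,0,5.9],
    [16.8,0,4.2],
    [14.2,0,2.1],
    [11.5,0,0.8],
    [5.8,0,0.1],
    [0,0,0],
    [0,0,0],
  ],
  twist=[
    [0,0,0],
    [0,0,0],
    [0,0,0],
    [0,0,0],
    [0,0,0],
    [0,0,0],
    [0,0,0],
    [0,0,0],
    [0,0,0],
  ],
)

```text
time: 23.78
position: [0.4706, -0.2432, 0.0986]
tcp_rot: [1.427, 1.051, -1.432]
ft_force: [-5.3, -2.4, -1.2]
finger_gap: 0.0353
```

```bash
python3 - <<'E'
from fx import *
s=st()
c=eyes.calibration("wrist");p,d=eyes.grab_frame("wrist"); cv2.imwrite("pics/w17.png",p)
L=loc(cloud(c,d,True))
for u,v in [(322,100),(322,130),(322,160),(322,200),(280,150),(360,150),(322,255),(322,265)]: print((u,v),L[v,u].round(1))
p,d=eyes.grab_frame("scene"); cv2.imwrite("pics/s17.png",cv2.resize(p[110:270,240:400],None,fx=5,fy=3.75,interpolation=cv2.INTER_CUBIC))
E
```

```text
t 23.77 pos [ 0.4706 -0.2432  0.0986] toolx [-0.003 -0.001 -1.   ] tooly ang -17.39 gap 0.0353 F [-5.3 -2.4 -1.2]
tool-frame shift mm [0. 0. 0.]
twist deg -17.4 [0.01 0.12 0.15]
twist deg 162.6 [-179.99   -0.23    0.19]
grasp pt in hinge frame [  -0.2 -164.7    0.6] r 164.7 ang 179.8
(322, 100) [ -0.6 -92.3  34.3]
(322, 130) [  -0.6 -100.5   34.5]
(322, 160) [  -0.6 -108.9   34.6]
(322, 200) [  -0.6 -120.    36.3]
(280, 150) [ -12.5 -106.2   33.5]
(360, 150) [   9.9 -106.    34.7]
(322, 255) [  -0.7 -146.8   17.3]
(322, 265) [  -0.7 -150.7   17.8]
```

View pics/w17.png

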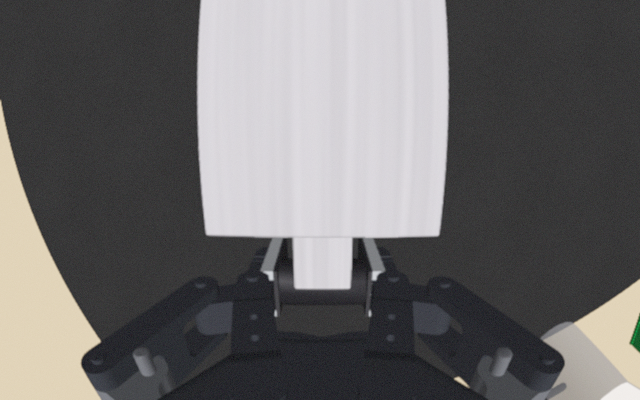

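View pics/s17.png

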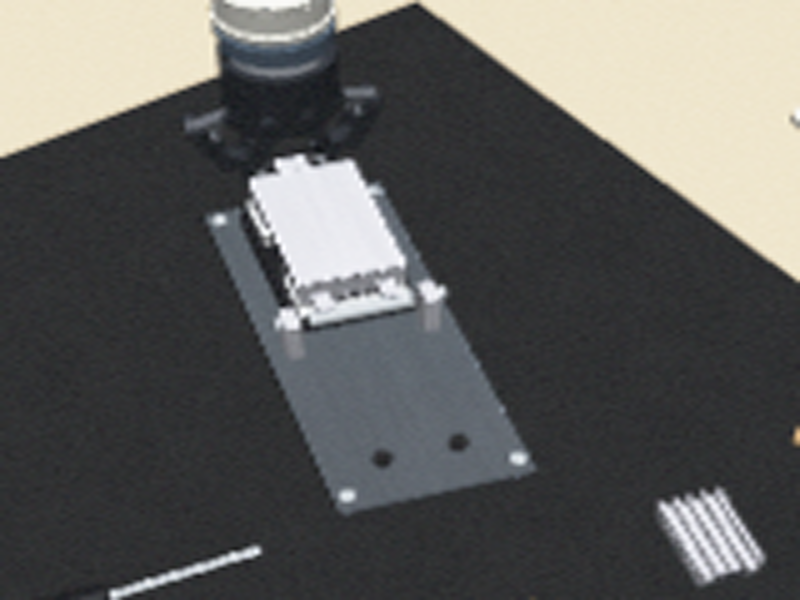

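>>> move_arm(
  jaw=[0,0,0,0,0],
  travel=[
    [3,0,0],
    [3,0,0],
    [0,0,0],
    [0,0,0],
    [0,0,0],
  ],
  twist=[
    [0,0,0],
    [0,0,0],
    [0,0,0],
    [0,0,0],
    [0,0,0],
  ],
)

```text
time: 24.5
position: [0.4706, -0.2431, 0.0927]
tcp_rot: [1.427, 1.051, -1.432]
ft_force: [-5.4, -1.9, 0.2]
finger_gap: 0.0357
```

```bash
python3 - <<'E'
from fx import *
s=st()
c=eyes.calibration("wrist");p,d=eyes.grab_frame("wrist"); cv2.imwrite("pics/w18.png",p)
L=loc(cloud(c,d,True)); q=L[20:220,260:390].reshape(-1,3); q=q[(q[:,1]>-125)&(abs(q[:,0])<28)]; A=np.c_[q[:,0],q[:,1]+75,np.ones(len(q))]; print(q.min(0),q.max(0),np.linalg.lstsq(A,q[:,2],rcond=None)[0])
E
```

```text
t 24.5 pos [ 0.4706 -0.2431  0.0927] toolx [-0.003 -0.001 -1.   ] tooly ang -17.4 gap 0.0357 F [-5.4 -1.9  0.2]
tool-frame shift mm [0. 0. 0.]
twist deg -17.4 [-0.    0.11  0.14]
twist deg 162.6 [ 1.8e+02  2.1e-01 -1.7e-01]
grasp pt in hinge frame [  -0.2 -164.7   -5.3] r 164.8 ang -178.1
[ -18.63566514 -124.99877643   28.45481308] [ 18.87758962 -68.70558297 114.08270067] [-7.10817097e-04 -6.35905431e-04  3.13020625e+01]
```

>>> move_arm(
  jaw=[0,0,0,0],
  travel=[
    [3,0,0],
    [0,0,0],
    [0,0,0],
    [0,0,0],
  ],
  twist=[
    [0,0,0],
    [0,0,0],
    [0,0,0],
    [0,0,0],
  ],
)

```text
time: 25.05
position: [0.4706, -0.243, 0.0914]
tcp_rot: [1.427, 1.049, -1.431]
ft_force: [-10.0, 3.2, 20.8]
finger_gap: 0.0354
```

```bash
python3 - <<'E'
from fx import *
s=st()
c=eyes.calibration("wrist");p,d=eyes.grab_frame("wrist"); cv2.imwrite("pics/w19.png",p)
L=loc(cloud(c,d,True)); q=L[20:220,260:390].reshape(-1,3); q=q[(q[:,1]>-125)&(abs(q[:,0])<28)&(q[:,2]<50)]; A=np.c_[q[:,0],q[:,1]+75,np.ones(len(q))]; print(np.linalg.lstsq(A,q[:,2],rcond=None)[0])
E
```

```text
t 25.05 pos [ 0.4706 -0.243   0.0914] toolx [-0.002 -0.002 -1.   ] tooly ang -17.38 gap 0.0354 F [-10.    3.2  20.8]
tool-frame shift mm [0. 0. 0.]
twist deg -17.4 [0.02 0.14 0.05]
twist deg 162.6 [-1.7998e+02 -8.0000e-02  2.3000e-01]
grasp pt in hinge frame [  -0.2 -164.6   -6.6] r 164.7 ang -177.7
[7.87544995e-04 2.07385422e-03 3.04648956e+01]
```

>>> move_arm(
  jaw=[0.6,0.6,0.6,0.6,0.6,0,0,0,0,0,0],
  travel=[
    [0,0,0],
    [0,0,0],
    [0,0,0],
    [-8,0,0],
    [0,0,0],
    [0,0,0],
    [0,0,0],
    [0,0,0],
    [0,0,0],
    [0,0,0],
    [0,0,0],
  ],
  twist=[
    [0,0,0],
    [0,0,0],
    [0,0,0],
    [0,0,0],
    [0,0,0],
    [0,0,0],
    [0,0,0],
    [0,0,0],
    [0,0,0],
    [0,0,0],
    [0,0,0],
  ],
)

```text
time: 26.48
position: [0.4707, -0.2427, 0.0982]
tcp_rot: [1.428, 1.051, -1.431]
ft_force: [-4.2, 1.0, 6.8]
finger_gap: 0.0356
```

```bash
python3 - <<'E'
from fx import *
s=st()
c=eyes.calibration("wrist");p,d=eyes.grab_frame("wrist"); cv2.imwrite("pics/w20.png",p)
L=loc(cloud(c,d,True)); q=L[20:220,260:390].reshape(-1,3); q=q[(q[:,1]>-125)&(abs(q[:,0])<28)&(q[:,2]<50)]; A=np.c_[q[:,0],q[:,1]+75,np.ones(len(q))]; print(np.linalg.lstsq(A,q[:,2],rcond=None)[0])
p,d=eyes.grab_frame("scene"); cv2.imwrite("pics/s20.png",cv2.resize(p[110:270,240:400],None,fx=5,fy=3.75,interpolation=cv2.INTER_CUBIC))
th=np.radians([180,177,172,166,160,154,148,142,136,130,124,118,112,106,100])
r=165
print(np.c_[np.degrees(th[1:]),-np.diff(r*np.sin(th)),-np.diff(r*np.cos(th))].round(1))
E
```

```text
t 26.48 pos [ 0.4707 -0.2427  0.0982] toolx [-0.002 -0.001 -1.   ] tooly ang -17.38 gap 0.0356 F [-4.2  1.   6.8]
tool-frame shift mm [0. 0. 0.]
twist deg -17.4 [0.02 0.07 0.09]
twist deg 162.6 [-1.7998e+02 -1.5000e-01  1.1000e-01]
grasp pt in hinge frame [  -0.2 -164.3    0.2] r 164.3 ang 179.9
[3.49699185e-04 7.45058342e-04 3.05147975e+01]
[[177.   -8.6  -0.2]
 [172.  -14.3  -1.4]
 [166.  -17.   -3.3]
 [160.  -16.5  -5. ]
 [154.  -15.9  -6.7]
 [148.  -15.1  -8.4]
 [142.  -14.1  -9.9]
 [136.  -13.  -11.3]
 [130.  -11.8 -12.6]
 [124.  -10.4 -13.8]
 [118.   -8.9 -14.8]
 [112.   -7.3 -15.7]
 [106.   -5.6 -16.3]
 [100.   -3.9 -16.8]]
```

View pics/s20.png

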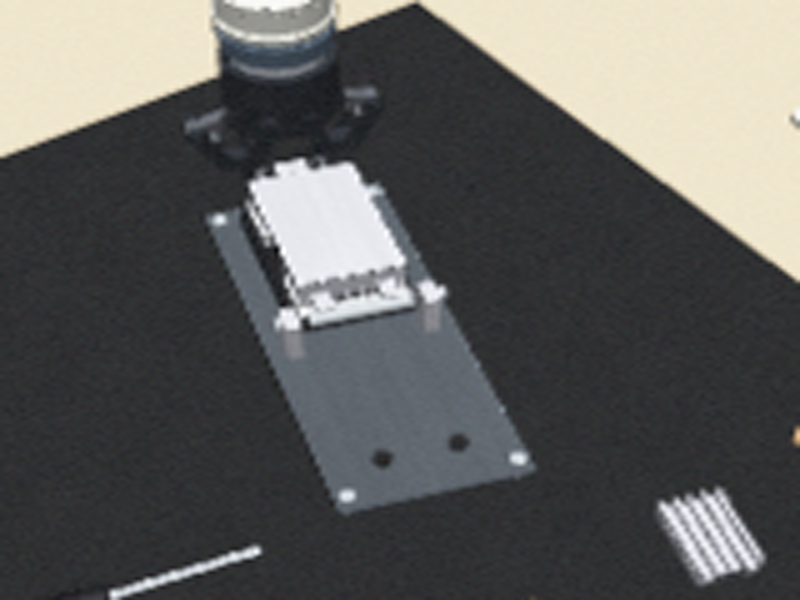

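>>> move_arm(
  jaw=[0,0,0,0,0,0,0,0,0],
  travel=[
    [-5,0,0],
    [-7,0,-0.5],
    [-10.9,0,-1.1],
    [-17,0,-3.3],
    [-16.5,0,-5],
    [-15.9,0,-6.7],
    [-15.1,0,-8.4],
    [-14.1,0,-9.9],
    [0,0,0],
  ],
  twist=[
    [0,0,0],
    [0,0,0],
    [0,0,0],
    [0,0,0],
    [0,0,0],
    [0,0,0],
    [0,0,0],
    [0,0,0],
    [0,0,0],
  ],
)

```text
time: 27.7
position: [0.4815, -0.2084, 0.2009]
tcp_rot: [1.427, 1.051, -1.43]
ft_force: [-7.4, 1.2, 1.9]
finger_gap: 0.0356
```

```bash
python3 - <<'E'
from fx import *
s=st()
p,d=eyes.grab_frame("scene"); cv2.imwrite("pics/s21.png",cv2.resize(p[110:270,240:400],None,fx=5,fy=3.75,interpolation=cv2.INTER_CUBIC))
p,d=eyes.grab_frame("wrist"); cv2.imwrite("pics/w21.png",p)
E
```

```text
t 27.7 pos [ 0.4815 -0.2084  0.2009] toolx [-0.001 -0.001 -1.   ] tooly ang -17.32 gap 0.0356 F [-7.4  1.2  1.9]
tool-frame shift mm [0. 0. 0.]
twist deg -17.4 [0.08 0.06 0.05]
twist deg 162.6 [-1.7992e+02 -8.0000e-02  1.0000e-01]
grasp pt in hinge frame [-1.000e-01 -1.283e+02  1.029e+02] r 164.5 ang 141.3
```

View pics/s21.png

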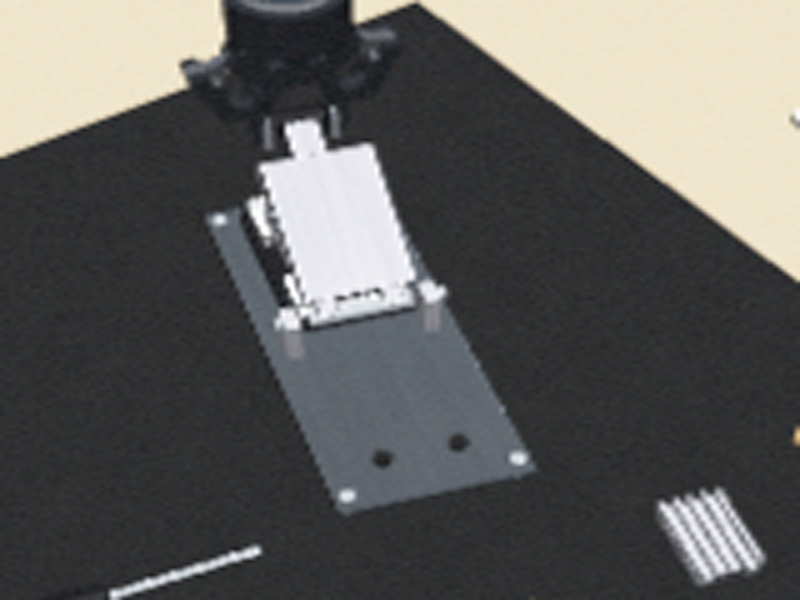

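View pics/w21.png

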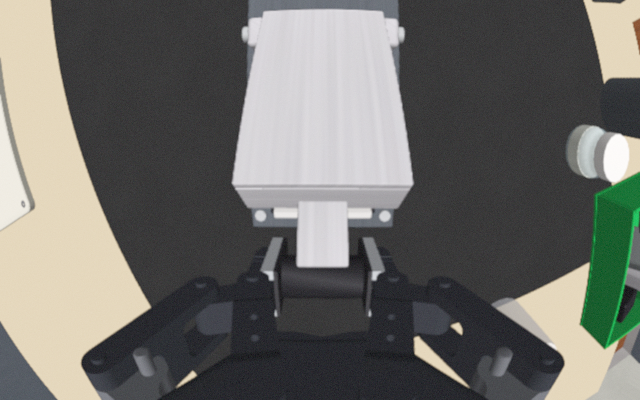

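>>> move_arm(
  jaw=[0,0,0,0,0,0,0,0,0,0],
  travel=[
    [-13,0,-11.3],
    [-11.8,0,-12.6],
    [-10.4,0,-13.8],
    [-8.9,0,-14.8],
    [-7.3,0,-15.7],
    [-5.6,0,-16.3],
    [-3.9,0,-16.8],
    [-2.1,0,-17.1],
    [0,0,0],
    [0,0,0],
  ],
  twist=[
    [0,0,0],
    [0,0,0],
    [0,0,0],
    [0,0,0],
    [0,0,0],
    [0,0,0],
    [0,0,0],
    [0,0,0],
    [0,0,0],
    [0,0,0],
  ],
)

```text
time: 29.05
position: [0.517, -0.0956, 0.2634]
tcp_rot: [1.428, 1.051, -1.428]
ft_force: [-5.9, 2.7, 4.1]
finger_gap: 0.0355
```

```bash
python3 - <<'E'
from fx import *
s=st()
p,d=eyes.grab_frame("scene"); cv2.imwrite("pics/s22.png",cv2.resize(p[110:270,240:400],None,fx=5,fy=3.75,interpolation=cv2.INTER_CUBIC))
p,d=eyes.grab_frame("wrist"); cv2.imwrite("pics/w22.png",p)
p,d=eyes.grab_frame("top"); cv2.imwrite("pics/t22.png",cv2.resize(p[155:260,250:410],None,fx=5,fy=5,interpolation=cv2.INTER_CUBIC))
E
```

```text
t 29.05 pos [ 0.517  -0.0956  0.2634] toolx [-0.  0. -1.] tooly ang -17.3 gap 0.0355 F [-5.9  2.7  4.1]
tool-frame shift mm [0. 0. 0.]
twist deg -17.4 [ 0.1  -0.01  0.01]
twist deg 162.6 [-1.799e+02 -2.000e-02 -2.000e-02]
grasp pt in hinge frame [  0.  -10.1 165.4] r 165.7 ang 93.5
```

View pics/w22.png

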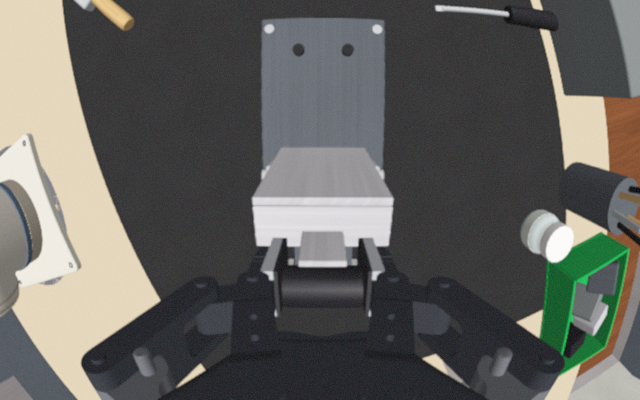

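View pics/t22.png

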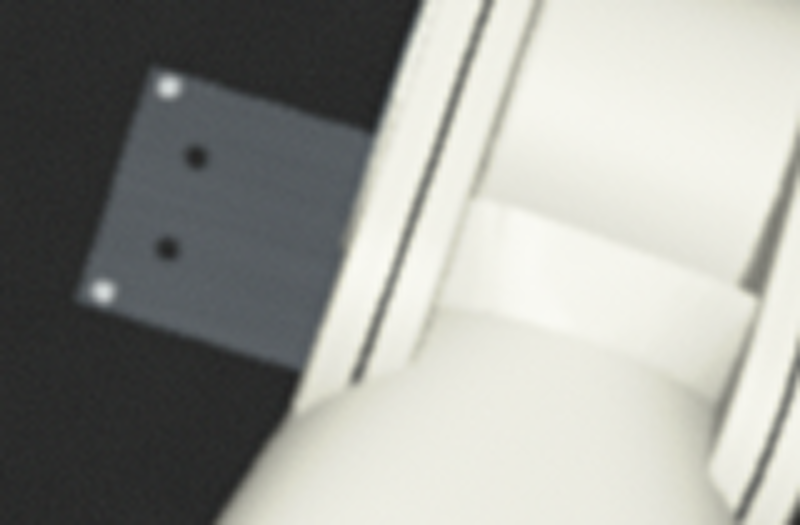

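View pics/s22.png

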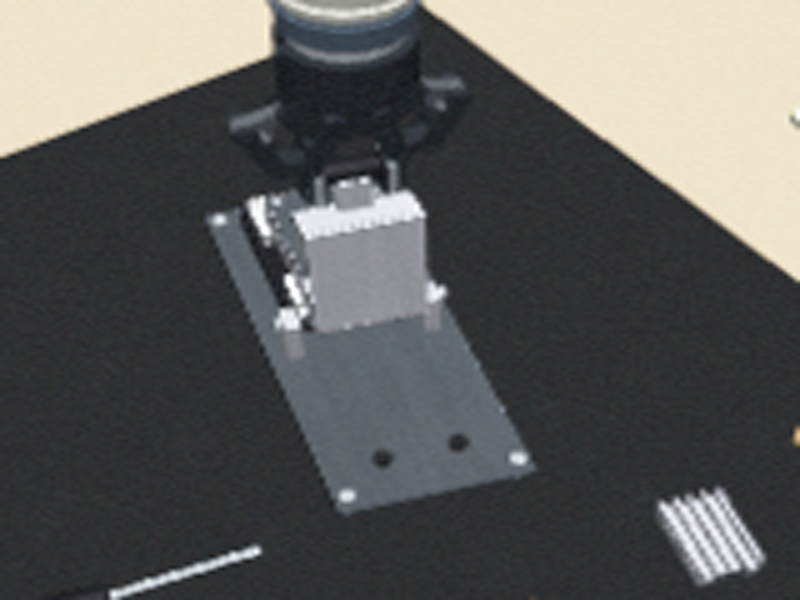

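>>> move_arm(
  jaw=[0.6,0.6,0.6],
  travel=[
    [0,0,0],
    [0,0,0],
    [0,0,0],
  ],
  twist=[
    [0,0,0],
    [0,0,0],
    [0,0,0],
  ],
)

```text
time: 29.58
position: [0.5173, -0.0965, 0.2625]
tcp_rot: [1.428, 1.05, -1.429]
ft_force: [-0.6, 1.1, -0.3]
finger_gap: 0.0513
```

```bash
python3 - <<'E'
from fx import *
s=st()
c=eyes.calibration("wrist");p,d=eyes.grab_frame("wrist"); cv2.imwrite("pics/w23.png",p)
L=loc(cloud(c,d,True))
u,v=np.meshgrid(np.arange(284,362),np.arange(262,310)); q=L[v,u].reshape(-1,3); q=q[(abs(q[:,0])<19)&(q[:,2]>140)&(q[:,2]<190)]
print(len(q),np.percentile(q,[1,50,99],axis=0).round(1))
for v in (255,265,275,285,295,303): print(v,L[v,300].round(1))
E
```

```text
t 29.57 pos [ 0.5173 -0.0965  0.2625] toolx [-0.    -0.001 -1.   ] tooly ang -17.36 gap 0.0513 F [-0.6  1.1 -0.3]
tool-frame shift mm [0. 0. 0.]
twist deg -17.4 [0.04 0.04 0.02]
twist deg 162.6 [-1.7996e+02 -3.0000e-02  6.0000e-02]
grasp pt in hinge frame [  0.6 -10.8 164.5] r 164.8 ang 93.8
3481 [[-16.  -23.8 160.7]
 [  0.2 -12.1 171.3]
 [ 16.7  -6.2 174.2]]
255 [-10.   -5.7 155.5]
265 [ -9.6  -7.4 162.2]
275 [ -9.3  -9.5 167.4]
285 [ -9.2 -12.  171.6]
295 [ -9.2 -16.3 173. ]
303 [ -9.4 -20.9 172.5]
```

View pics/w23.png

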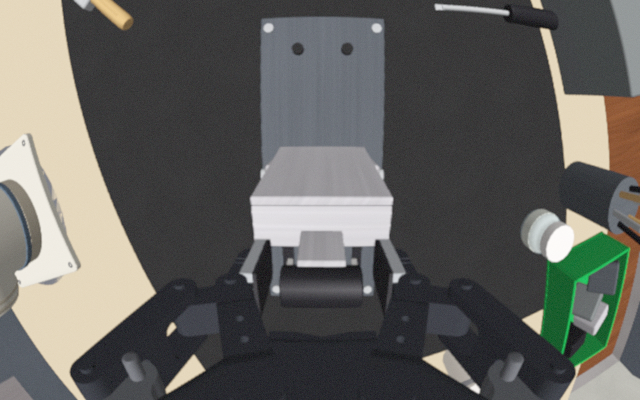

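>>> move_arm(
  jaw=[0.6,0.6,0,0,0,0,0],
  travel=[
    [0.5,-0.4,5.7],
    [0,0,0],
    [0,0,0],
    [0,0,0],
    [0,0,0],
    [0,0,0],
    [0,0,0],
  ],
  twist=[
    [0,0,0],
    [0,0,0],
    [0,0,0],
    [0,0,0],
    [0,0,0],
    [0,0,0],
    [0,0,0],
  ],
)

```text
time: 30.5
position: [0.515, -0.1018, 0.2619]
tcp_rot: [1.428, 1.05, -1.43]
ft_force: [-0.9, -2.2, 2.2]
finger_gap: 0.0354
```

```bash
python3 - <<'E'
from fx import *
s=st()
th=np.radians([95.7,92,86,80,74,68,62,56,50,44,38,32,26,20,14,8,3,0,-2])
r=165
print(np.c_[np.degrees(th[1:]),-np.diff(r*np.sin(th)),-np.diff(r*np.cos(th))].round(1))
E
```

```text
t 30.5 pos [ 0.515  -0.1018  0.2619] toolx [-0.001 -0.001 -1.   ] tooly ang -17.37 gap 0.0354 F [-0.9 -2.2  2.2]
tool-frame shift mm [0. 0. 0.]
twist deg -17.4 [0.03 0.07 0.05]
twist deg 162.6 [-1.7997e+02 -8.0000e-02  1.1000e-01]
grasp pt in hinge frame [-1.000e-01 -1.660e+01  1.639e+02] r 164.7 ang 95.8
[[ 92.   -0.7 -10.6]
 [ 86.    0.3 -17.3]
 [ 80.    2.1 -17.1]
 [ 74.    3.9 -16.8]
 [ 68.    5.6 -16.3]
 [ 62.    7.3 -15.7]
 [ 56.    8.9 -14.8]
 [ 50.   10.4 -13.8]
 [ 44.   11.8 -12.6]
 [ 38.   13.  -11.3]
 [ 32.   14.1  -9.9]
 [ 26.   15.1  -8.4]
 [ 20.   15.9  -6.7]
 [ 14.   16.5  -5. ]
 [  8.   17.   -3.3]
 [  3.   14.3  -1.4]
 [  0.    8.6  -0.2]
 [ -2.    5.8   0.1]]
```

>>> move_arm(
  jaw=[0,0,0,0,0,0,0,0,0,0,0,0],
  travel=[
    [-0.7,0,-10.6],
    [0.3,0,-17.3],
    [2.1,0,-17.1],
    [3.9,0,-16.8],
    [5.6,0,-16.3],
    [7.3,0,-15.7],
    [8.9,0,-14.8],
    [10.4,0,-13.8],
    [11.8,0,-12.6],
    [13,0,-11.3],
    [14.1,0,-9.9],
    [15.1,0,-8.4],
  ],
  twist=[
    [0,0,0],
    [0,0,0],
    [0,0,0],
    [0,0,0],
    [0,0,0],
    [0,0,0],
    [0,0,0],
    [0,0,0],
    [0,0,0],
    [0,0,0],
    [0,0,0],
    [0,0,0],
  ],
)

```text
time: 32.0
position: [0.5647, 0.0563, 0.1692]
tcp_rot: [1.429, 1.05, -1.428]
ft_force: [4.1, -2.1, 3.9]
finger_gap: 0.0357
```

>>> move_arm(
  jaw=[0,0,0,0,0,0,0,0],
  travel=[
    [15.9,0,-6.7],
    [16.5,0,-5],
    [17,0,-3.3],
    [14.3,0,-1.4],
    [8.6,0,-0.2],
    [3,0,0],
    [3,0,0],
    [0,0,0],
  ],
  twist=[
    [0,0,0],
    [0,0,0],
    [0,0,0],
    [0,0,0],
    [0,0,0],
    [0,0,0],
    [0,0,0],
    [0,0,0],
  ],
)

```text
time: 33.0
position: [0.5695, 0.0715, 0.0923]
tcp_rot: [1.429, 1.05, -1.428]
ft_force: [0.9, -0.4, 15.4]
finger_gap: 0.0357
```

```bash
python3 - <<'E'
from fx import *
s=st()
p,d=eyes.grab_frame("wrist"); cv2.imwrite("pics/w24.png",p)
p,d=eyes.grab_frame("scene"); cv2.imwrite("pics/s24.png",cv2.resize(p[110:270,240:400],None,fx=5,fy=3.75,interpolation=cv2.INTER_CUBIC))
E
```

```text
t 33.0 pos [0.5695 0.0715 0.0923] toolx [ 0.001 -0.    -1.   ] tooly ang -17.36 gap 0.0357 F [ 0.9 -0.4 15.4]
tool-frame shift mm [0. 0. 0.]
twist deg -17.4 [ 0.04 -0.01 -0.06]
twist deg 162.6 [-1.7996e+02  1.0000e-01 -2.0000e-02]
grasp pt in hinge frame [  0.2 165.1  -5.7] r 165.2 ang -2.0
```

View pics/s24.png

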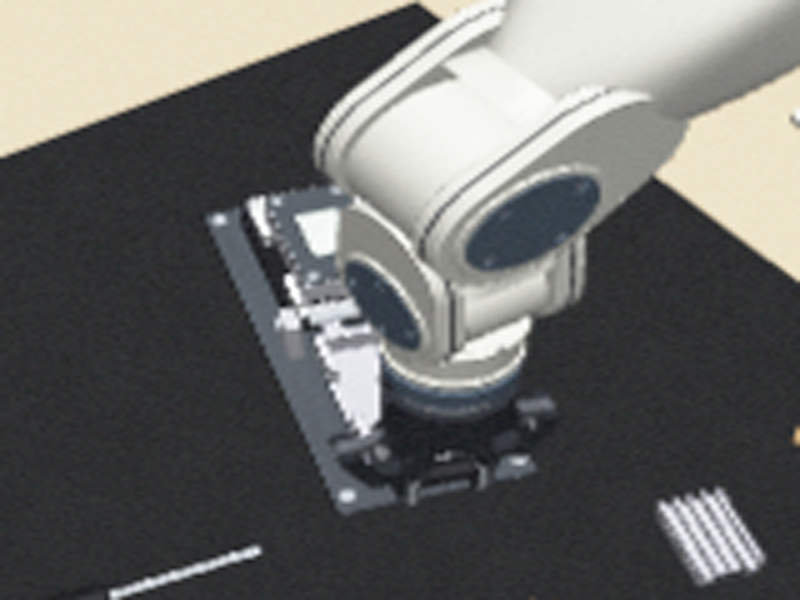

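>>> move_arm(
  jaw=[0.7,0.7,0.7,0.7,0.7,0.7,0.7,0.7,0.7,0.7],
  travel=[
    [0,0,0],
    [0,0,0],
    [0,0,0],
    [0,0,0],
    [-20,0,0],
    [-40,0,0],
    [-50,0,0],
    [-50,0,30],
    [0,0,60],
    [0,0,0],
  ],
  twist=[
    [0,0,0],
    [0,0,0],
    [0,0,0],
    [0,0,0],
    [0,0,0],
    [0,0,0],
    [0,0,0],
    [0,0,0],
    [0,0,0],
    [0,0,0],
  ],
)

```text
time: 34.35
position: [0.5414, -0.0174, 0.2523]
tcp_rot: [1.431, 1.047, -1.432]
ft_force: [-0.7, -0.3, -0.8]
finger_gap: 0.0597
```

>>> move_arm(
  jaw=[0.7,0.7,0.7,0.7,0.7],
  travel=[
    [0,0,60],
    [0,0,60],
    [0,0,40],
    [0,0,0],
    [0,0,0],
  ],
  twist=[
    [0,0,0],
    [0,0,0],
    [0,0,0],
    [0,0,0],
    [0,0,0],
  ],
)

```text
time: 34.98
position: [0.4946, -0.1669, 0.2515]
tcp_rot: [1.428, 1.051, -1.43]
ft_force: [0.6, 0.3, -0.4]
finger_gap: 0.0598
```

```bash
python3 - <<'E'
from fx import *
s=st()
c=eyes.calibration("wrist"); p,d=eyes.grab_frame("wrist"); cv2.imwrite("pics/w25.png",p); np.savez("w25.npz",d=d,**c)
L=loc(cloud(c,d,True))
q=L.reshape(-1,3)
m=q[(abs(q[:,0])<45)&(q[:,1]>-145)&(q[:,1]<-10)&(q[:,2]>12)&(q[:,2]<26)]
print("module",len(m),np.percentile(m,[1,50,99],axis=0).round(1))
k=m[abs(m[:,2]-np.median(m[:,2]))<3];A=np.c_[k[:,0],k[:,1]+75,np.ones(len(k))]; print(np.linalg.lstsq(A,k[:,2],rcond=None)[0])
f=q[(abs(q[:,0])<25)&(q[:,1]>30)&(q[:,1]<120)&(q[:,2]<0)&(q[:,2]>-40)]
A=np.c_[f[:,0],f[:,1]-75,np.ones(len(f))]; print("pocket floor",len(f),np.linalg.lstsq(A,f[:,2],rcond=None)[0])
p,d=eyes.grab_frame("scene"); cv2.imwrite("pics/s25.png",cv2.resize(p[110:270,240:400],None,fx=5,fy=3.75,interpolation=cv2.INTER_CUBIC))
E
```

```text
t 34.98 pos [ 0.4946 -0.1669  0.2515] toolx [-0.002  0.    -1.   ] tooly ang -17.37 gap 0.0598 F [ 0.6  0.3 -0.4]
tool-frame shift mm [0. 0. 0.]
twist deg -17.4 [0.03 0.02 0.09]
twist deg 162.6 [-1.7997e+02 -1.5000e-01  3.0000e-02]
grasp pt in hinge frame [-1.000e-01 -8.470e+01  1.535e+02] r 175.3 ang 118.9
module 7330 [[ -26.6 -120.2   15.9]
 [   0.4  -69.    17.7]
 [  27.6  -23.8   19.4]]
[1.17007816e-03 1.55157311e-04 1.76654444e+01]
pocket floor 3453 [ 6.58060205e-04 -1.07732663e-03 -2.63860645e+01]
```

View pics/w25.png

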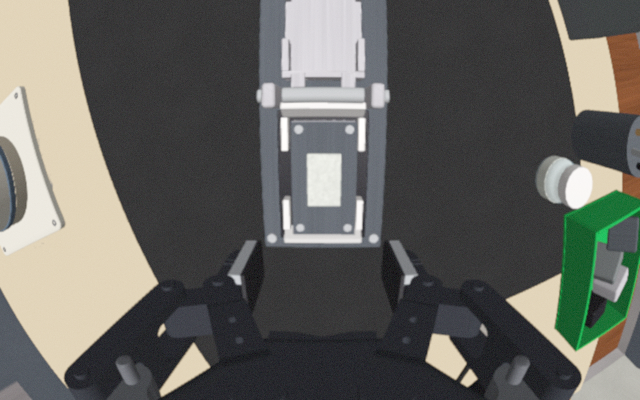

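View pics/s25.png

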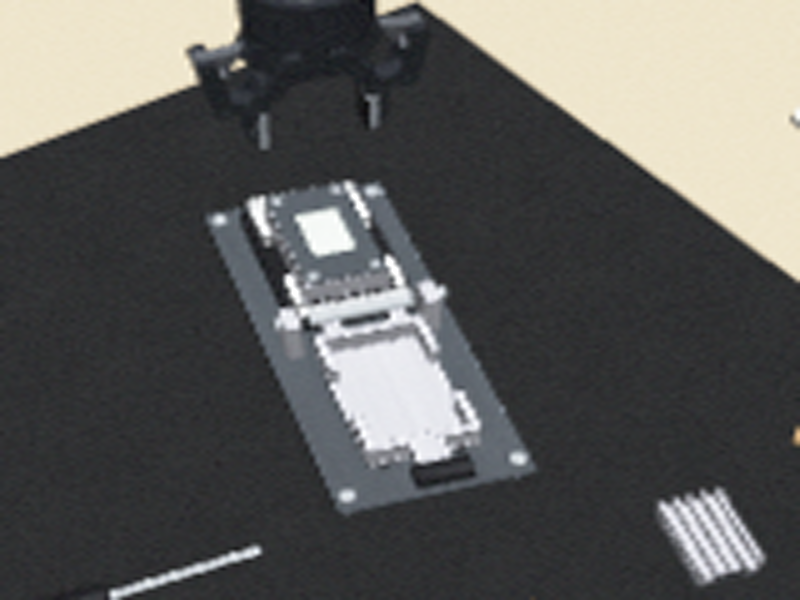

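```bash
python3 - <<'E'
from bench import hand_in
print(hand_in())
E
```

```text
the job is handed in; nothing more can be done
None
```

I turned the larger module over with the flip fixture. It now lies fins-down in the nest with its screwed underside up, the plate is back open, and the job is handed in at about 35 s on the robot's clock.

**What I did**
- I gripped the module across its width and laid it fins-up in the flipper pocket. I corrected a 2 mm sideways error before lowering it.
- I swung the plate over by its handle and regrasped at about 77°. The handle had crept in the grip and the plate stopped about 2° short, so I pressed it down to its stop.
- I regrasped, swung the plate back with another regrasp at about 96°, pressed it to the open stop, let go and moved clear.

**Last checks, from the wrist camera depth**
- **Module:** its underside is level (within 0.002 rad) at 65.7 mm above the table, where 66 mm is expected. It sits within about 1 mm of the nest centre in x. In y it is about 3 mm off centre at most; that figure is coarse, because I only trimmed the edge points to estimate it.
- **Plate:** the empty pocket floor is flat, 26.4 mm below the hinge axis, which matches the 26 mm expected when open.
- **Robot:** the wrist force was near zero with the gripper well above the fixture.

No check disagreed with what it should be. I could not see under the plate while it was over, so I only confirmed the module's seating after reopening it. I never passed near the other loose things, and those still in view look where they were, but I did not measure them again at the end.

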